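# Unhook the bench scraper and park it in its block

## Robot

A 6-joint arm with a two-finger parallel gripper is mounted at the origin on a cart in front of the work surface, level with it; the furniture and walls round the work are solid. World frame = base frame: x ahead of the robot, y to its left, z up, the work surface at z = 0. Lengths are in m, angles in degrees, forces in N, time in s.
With the tool pointing down it reaches from about 0.325 to 0.9 m from the base axis. Payload 3.5 kg.
Tool frame: the origin (TCP) lies between the finger pads; the fingertips stand 14 mm ahead of it and the grasp point (between the pads) lies 5 mm behind it; z points along the fingers, y is the direction in which the jaws open and shut (so a half turn about z gives the same grasp; the last joint's range is limited). The gripper opens to 85 mm and grips with 20 to 120 N. Pads are 22 mm wide; open, the fingers measure 114 mm over their backs; the gripper's body (76 mm by 85 mm) begins 54 mm behind the grasp point. The pads swing forward as they close: fully open they stand 13 mm farther back than shut.
Start: joints at [63.919, 15.837, -1.513, 72.651, 0, 84.076], TCP at [0.215, 0.587, 0.245] pointing down, gripper open.
Joint ranges: [-178.77, 178.77], [-48.84, 107.48], [-61.69, 71.31], [-111.58, 123.2], [-90, 87.43], [-180, 180]. Speed limits (degrees/s): [147.25, 147.25, 180, 180, 180, 180].

## Interface

Orientations are given as [roll, pitch, yaw] about the fixed x, y, z axes, in that order (R = Rz(yaw) Ry(pitch) Rx(roll)).
In Python, from plant import sensors, get_image, order, boxes_of, regions_of, spot_point gives the robot as it stands.
- The arm moves only by the tool drive_tool, never from a script. Its argument "deltas" is a list of rows, each an object of numbers: "x", "y", "z": the shift along the tool's x, y, z in m; "roll": the turn about the tool's z in rad. In form: [{"x": .., "y": .., "z": .., "roll": ..}, ...]. A call has 1 to 5 rows; each row is the pose to reach, as a shift and turn from the pose commanded when the call began, along the tool's axes at that moment; what a row does not reach only later rows make up. A row lasts 1/8 s, in which the tool goes at most 62.5 mm and 10.7 degrees, less where a joint would pass 70% of its speed; a pose out of reach is approached as far as the arm can. A call with a gripper value outside its range is refused whole. "jaw" is the opening, from 0 (shut) to 1 (fully open), set as the call begins (left out, the last holds). The fingers move at their own pace and stop on an object; the grip force is fixed at half the most. Time passes only in rows, so rows that repeat a pose let the fingers close. It gives the time, the measured TCP pose, the force and the opening at its end, in the units of the state.
- sensors.get_state(): the state, without advancing time (a new reading comes with each control period).
- get_image(name): name is "side" or "top"; returns a dict with "pixels" (384x512x3 uint8, red, green, blue), "mtx" (3x3 intrinsics, pixels), "origin" and "attitude" of the camera in the world. Camera axes: x right, y up, looking along -z (the intrinsics and any distortion apply to the point x, -y, -z); pixel columns grow to the right and rows downward; lengths in m; the calibration is good to about 2 mm. A picture is of the moment at which its call begins. There is no depth.
- order.finish_job(): hands the job in, once; it reports no verdict.
Trained networks look in a picture, given as the dict that the camera call returned (one of the last four; its "shot" number tells which), for a name from the list of things; names that differ only in an ending like _2 or _b are one class to them, and where a whole thing is asked for, a point or a joint stands for the part that bears it (a point fixed in the world has none). Each returns a list of dicts, best first, with "conf" (0 to 1); they miss things now and then, are a little off and sometimes report something else, mostly with a low value. They report only what shows in the picture. A call takes as long as a camera call. They do not tell look-alikes from the thing itself.
- boxes_of(picture, query): "extent" ([left, top, right, bottom] in pixels, round what is visible of it).
- regions_of(picture, query): "pixels" (384x512 bool, what is visible of it) and "extent" ([left, top, right, bottom] in pixels, round what is visible of it).
- spot_point(picture, query): "centre" ([column, row] in pixels: a listed point, or the origin of a listed thing).
The state is a dict: "clock": time; "q": joint angles; "qd": joint speeds; "tau": joint torques, N m; "tcp_pos": TCP position; "ee_rot": TCP orientation; "ft_force": force on the tool from outside, world axes, zero at the start; "moment": the same for the moment, N m; "width": finger opening in m.
Only numpy, scipy, OpenCV 4.12 (cv2) and the standard library are available. Lean on these libraries where they do the work, as an engineer would, in place of code of your own. Each camera call takes 0.05 s, during which the arm holds its last target.

## Task

Take the bench scraper off the barbed hook of its stand - raise it, tilt it and back it over the barb - and put it blade-down into the slot of the wooden block, fully home, then let go. Work gently by feel: do not strain the hook, do not drop the scraper, and leave the cup, the brown mushroom and the dish by the tote where they are.

Things in the scene. Friction and masses are not known exactly. Their poses are not given: they have to be found in the camera images.
- hook_stand: Fixed stand. Origin: centre of the post on the work surface; x points along the hook, y sideways, z up. Foot 120 x 80 x 12 mm (x -35 to 85 mm), post 18 x 30 mm, on it a socket block 36 x 26 x 20 mm centred 130 mm up, which clamps the hook. The hook does not give; pushing the scraper against hook or stand with more than 22 N strains it.
- hook_socket (a point): Centre of the socket block, 130 mm above the work surface. Through it goes the hook: a steel flat bar 8 mm wide (y), 5 mm thick (z), level along +x, its centre line through this point. The bar is clamped anywhere within 45 mm, differently each time and told by no pose: its bend lies 70 to 115 mm from this point along x, to be felt (or seen).
- hook_bend_zone (a point): A mark on the stand (not on the bar) 92.5 mm along x from hook_socket: the middle of where the bend may be. Beyond its bend the bar rises at 35 degrees for 25 mm. At the end a barb (tongue 4 mm thick, 8 mm wide) folds back over the upper side, its tip pointing to the post, 13 to 15 mm beyond the bend measured along the rising part. The underside is smooth.
- hook_barb_zone (a point): A mark on the stand 7 mm in x and 15 mm in z from hook_bend_zone; the barb's tip is as far from the bend. Square to the rising part the hook is 12 mm thick at the barb: from 2.5 mm below that part's centre line to 9.5 mm above. The scraper, held upright with its hole centred on the level bar and slid outwards, stops at barb and slope with its outer face 7 mm beyond the bend.
- scraper_grip (a point): Bench scraper, loose, about 0.16 kg, hanging blade down on the level bar. This point: in its grip, 132 mm above the blade's edge. Axes: x along the thickness (the way the hook points), y along the width, z up. Black grip 12 mm thick, 44 wide, from 30 mm below to 20 mm above this point; below it a steel neck 5 mm thick, 44 wide, then the blade, 4 mm thick, 60 wide, 56 tall.
- scraper_hole (a point): Centre of the square hole through the scraper's neck, 16 mm high and 16 mm wide, 5 mm deep, 52 mm below scraper_grip and 80 mm above the blade's edge; the hook passes through it. Hanging, the hole's top edge rests on the bar, so its centre is 5.5 mm below the bar's centre line.
- scraper_edge (a point): Middle of the scraper's blade edge (lowest point), 132 mm below scraper_grip. Same axes.
- block_slot (a point): Centre of the slot's mouth in the top of the fixed wooden block (44 x 90 x 50 mm), 50 mm above the work surface. Axes of the block: x across the slot, y along it, z up. The slot is 9 mm wide, 65 mm long and 40 mm deep with a 3 mm chamfered mouth; the scraper may go in either way round. Fully home the blade's edge is 40 mm below this point.
- scraper_block: The same fixed wooden block; origin at the centre of its underside.
- scraper: The scraper as a whole; origin at the middle of its blade edge, axes as scraper_grip.
- cup_a: Clear plastic cup, 74 mm wide, 92 mm tall, standing at the right; origin at the centre of its underside. Leave alone.
- picked_1: Brown mushroom, 46 mm, at the far right; origin at its underside. Leave alone.
- petri_1: Flat round dish, 90 mm wide, 13 mm tall, near the tote; origin at its underside. Leave alone.
There are look-alikes about, which are no part of the job. There is more than one size of the scraper_block; the job needs the smaller.

How it is judged:
By the outcome, as a careful person would: the job done as asked, in the order asked, and still so for the second after the job is handed in, with the robot touching nothing.
It also fails if it takes over 69 s, if anything falls off the work surface, if the arm or the gripper's body presses on something with over 40 N, if the wrist force passes 120 N, or if a joint passes its speed limit or range.

## Working session

There is one attempt and no reset: what is moved stays moved. The work goes in short steps, Python scripts to look and compute and a tool call to move; the robot and the scene stay as the last step left them, time stands still between calls to the robot, and variables do not carry over. Pictures are saved under pics/ and viewed, and the job is handed in when it is done.

Besides the shell and the picture viewer there is one more tool, called after "Request:" as name([rows], argument=value, ...), one row to a line, values as JSON. drive_tool: Moves the arm, as the interface text tells. Its arguments: {"type":"object","properties":{"deltas":{"type":"array"},"jaw":{"type":"number"}},"required":["deltas"]}

```bash
ls; mkdir -p pics; cat > h.py <<'E'
import numpy as np, cv2
from plant import sensors, get_image, order, boxes_of, regions_of, spot_point
def save(im,name,crop=None,s=1):
    p=im["pixels"][:,:,::-1]
    if crop: l,t,r,b=crop; p=p[t:b,l:r]
    if s!=1: p=cv2.resize(p,None,fx=s,fy=s,interpolation=cv2.INTER_CUBIC)
    cv2.imwrite("pics/"+name,p)
E
python3 - <<'E'
from h import *
print(sensors.get_state())
for n in ("side","top"):
    im=get_image(n)
    print(n,{k:(v if k!="pixels" else v.shape) for k,v in im.items()})
    save(im,n+"0.png",s=1.5)
    for q in ["hook_socket","hook_bend_zone","hook_barb_zone","scraper_grip","scraper_hole","scraper_edge","block_slot","scraper_block","hook_stand"]:
        print(q,[(np.round(d["centre"],1).tolist(),round(d["conf"],2)) for d in spot_point(im,q)][:4])
    for q in ["scraper","scraper_block","hook_stand"]:
        print(q,[(np.round(d["extent"],1).tolist(),round(d["conf"],2)) for d in boxes_of(im,q)][:4])
E
```

```text
pics
{'clock': 0.0, 'q': array([ 6.39188402e+01,  1.58792961e+01, -1.59926575e+00,  7.26517151e+01,
       -2.12102769e-04,  8.40777071e+01]), 'qd': array([-0.04928502,  0.06763127, -0.00743884,  0.02379237, -0.09724042,
       -0.07418254]), 'tau': array([-7.46234332e-05, -4.45508373e+01,  2.95201099e+01,  1.63040170e-02,
       -9.19642798e-05, -2.67667147e-06]), 'tcp_pos': array([0.2150405 , 0.58602518, 0.24413674]), 'ee_rot': array([-1.79870397e+02, -1.32309281e-02,  1.59841118e+02]), 'ft_force': array([-0.08786275, -0.32200691,  0.29063194]), 'moment': array([-0.02811995,  0.05688069, -0.00940457]), 'width': 0.08484500757381819}
side {'pixels': (384, 512, 3), 'mtx': array([[458.09382023,   0.        , 257.05323268],
       [  0.        , 458.09382023, 197.43519784],
       [  0.        ,   0.        ,   1.        ]]), 'origin': array([0.30043656, 0.80233248, 0.69875343]), 'attitude': array([  57.83191363,   -1.28709707, -159.24749828]), 'shot': 1}
hook_socket [([309.1, 291.9], 0.73), ([304.9, 205.5], 0.6)]
hook_bend_zone []
hook_barb_zone []
scraper_grip [([310.6, 246.9], 0.55)]
[... 679 characters left out ...]
: 2}
hook_socket [([329.6, 211.9], 0.56)]
hook_bend_zone [([206.8, 253.1], 0.7)]
hook_barb_zone [([201.7, 252.1], 0.82)]
scraper_grip [([310.2, 254.5], 0.58), ([184.8, 261.2], 0.56)]
scraper_hole [([186.0, 258.7], 0.56), ([312.8, 252.2], 0.35), ([201.1, 252.0], 0.24), ([179.1, 264.7], 0.2)]
scraper_edge [([186.4, 255.6], 0.72)]
block_slot [([317.7, 252.8], 0.94), ([358.2, 131.9], 0.72)]
scraper_block [([314.1, 251.8], 0.89), ([346.5, 139.7], 0.83), ([204.1, 251.0], 0.27)]
hook_stand [([175.8, 262.4], 0.92)]
scraper [([173.0, 248.4, 192.4, 267.0], 0.64), ([156.9, 238.5, 211.8, 281.0], 0.49)]
scraper_block [([336.6, 108.2, 367.3, 159.8], 0.69)]
hook_stand [([160.0, 240.0, 216.1, 280.1], 0.84)]
```

View pics/side0.png

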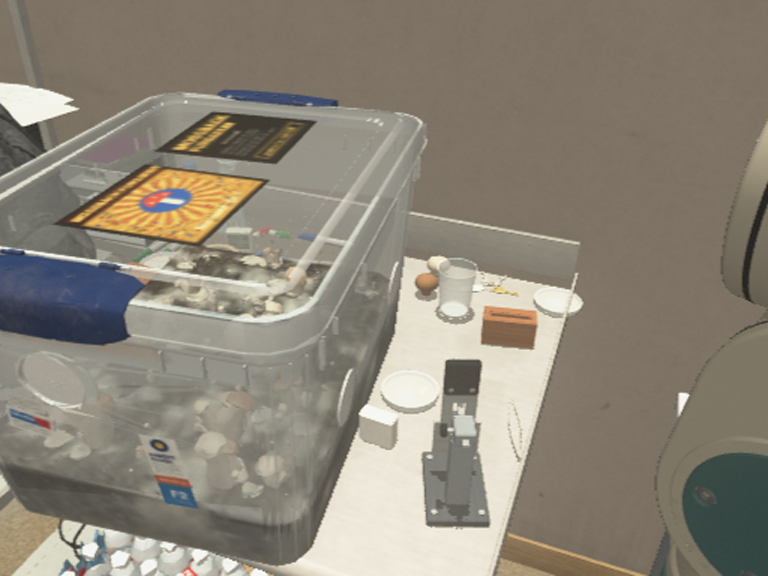

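View pics/top0.png

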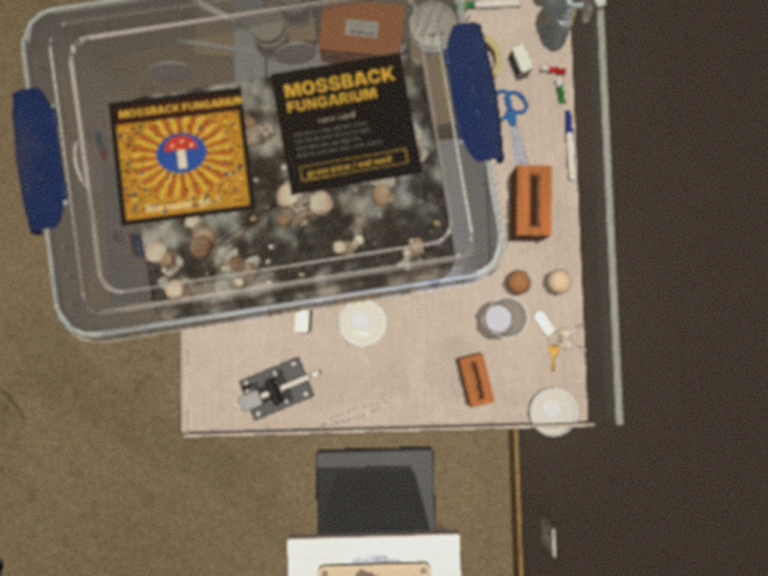

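Both views show the stand (side 455,440; top 275,390 in 1.5x pixels). There are two brick-red blocks in top: A at about (475,378), short, and B at about (533,202), longer. I'll enlarge these.

```bash
python3 - <<'E'
from h import *
im=get_image("side"); save(im,"s1.png",(265,190,385,360),3.5)
im=get_image("top"); save(im,"t1.png",(150,225,250,290),8); save(im,"t2.png",(290,90,390,280),3)
E
```

```text
(no output)
```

View pics/s1.png

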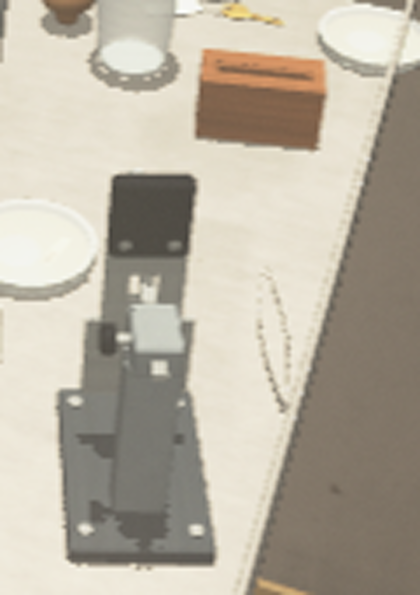

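View pics/t1.png

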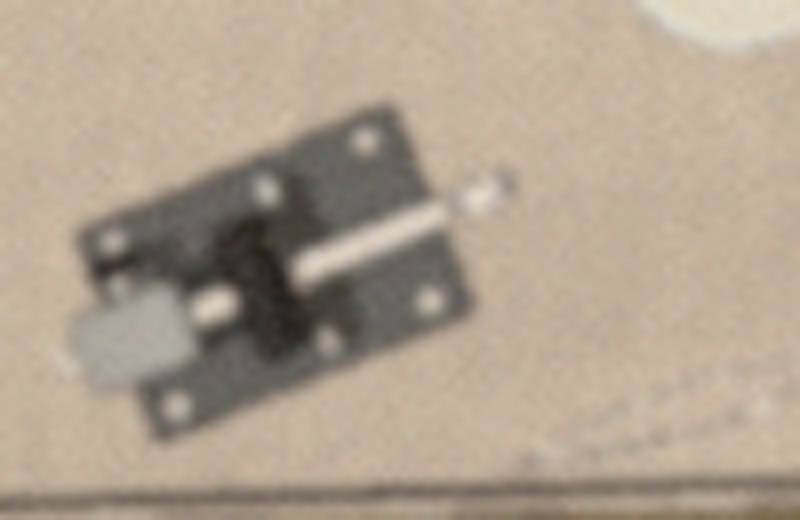

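View pics/t2.png

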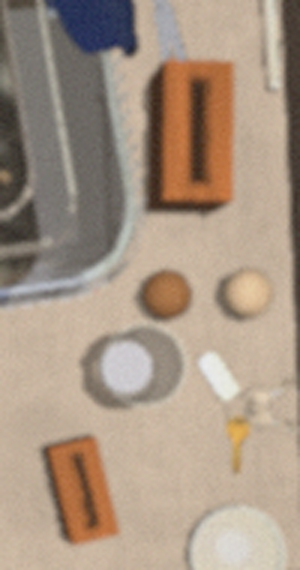

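The side crop shows the stand with its grey socket block (crop 158,328), the black grip behind it (crop 150,215) and one red block (crop 260,100). The top crop shows bar, slope and barb tip at crop (510,180), with the scraper hanging at (270,285).

Block candidates in top pixels are A (317,252) and B (355,135). A is the smaller and should match 44 x 90 mm. I'll check that by fitting poses.

```bash
cat >> h.py <<'E'
from scipy.spatial.transform import Rotation as R
from scipy.optimize import least_squares
CAM={"side":dict(mtx=np.array([[458.09382023,0,257.05323268],[0,458.09382023,197.43519784],[0,0,1]]),origin=np.array([0.30043656,0.80233248,0.69875343]),att=np.array([57.83191363,-1.28709707,-159.24749828])),
"top":dict(mtx=np.array([[432.11004815,0,256.94534005],[0,432.11004815,194.91376848],[0,0,1]]),origin=np.array([0.52420155,-0.01584741,1.22182715]),att=np.array([3.52560444,-0.86005434,-91.42767149]))}
def proj(c,P):
    C=CAM[c]; p=(np.atleast_2d(P)-C["origin"])@R.from_euler("xyz",C["att"],degrees=True).as_matrix()
    p=p*[1,-1,-1]; q=p@C["mtx"].T; return q[:,:2]/q[:,2:]
def onplane(c,uv,z):
    C=CAM[c]; d=np.linalg.inv(C["mtx"])@[uv[0],uv[1],1]; d=R.from_euler("xyz",C["att"],degrees=True).as_matrix()@(d*[1,-1,-1])
    return C["origin"]+d*(z-C["origin"][2])/d[2]
def pose(p,loc):
    c,s=np.cos(p[2]),np.sin(p[2]); loc=np.atleast_2d(loc); return np.c_[p[0]+c*loc[:,0]-s*loc[:,1],p[1]+s*loc[:,0]+c*loc[:,1],loc[:,2]]
E
python3 - <<'E'
from h import *
print(get_image("top").get("dist"), )
t=lambda x,y:(x/8+150,y/8+225)
foot=np.array([[-.035,.04,.012],[.085,.04,.012],[.085,-.04,.012],[-.035,-.04,.012]])
for c in[t(80,232),t(390,100),t(475,305),t(155,440)]: print(onplane("top",c,.012).round(4))
obs=[("top",foot,np.array([t(80,232),t(390,100),t(475,305),t(155,440)]))]
s=lambda x,y:(x/3.5+265,y/3.5+190)
so=np.array([s(60,392),s(213,551),s(68,553)])
f=lambda p:np.r_[(proj("top",pose(p,foot))-obs[0][2]).ravel()]
r=least_squares(f,[.4,.2,-1.2]); p=r.x; print(p[:2],np.degrees(p[2]),r.fun.round(2))
ends={"fl":[-.035,.04,.012],"fr":[-.035,-.04,.012],"bl":[.085,.04,.012],"br":[.085,-.04,.012],"sock":[0,0,.14],"bend":[.0925,0,.13]}
for k,v in ends.items(): print(k,proj("side",pose(p,v)).round(1),proj("top",pose(p,v)).round(1))
# along-hook samples top view
for name,xy,z in[("socket ctr",t(138,338),.14),("tip",t(510,182),.148),("barb start",t(465,200),.148),("bar dark",t(445,210),.1325),("scr lo",t(225,235),.1965),("scr hi",t(285,345),.1965),("ctr",t(262,285),.1965)]:
    w=onplane("top",xy,z); d=w[:2]-p[:2]; c,sn=np.cos(p[2]),np.sin(p[2]); print(name,w.round(4),"stand xy mm",(1e3*(c*d[0]+sn*d[1])).round(1),(1e3*(-sn*d[0]+c*d[1])).round(1))
# block A corners in t2 crop (/3+290, +90)
u=lambda x,y:(x/3+290,y/3+90)
for nm,cs,z in[("A",[(47,447),(92,437),(117,532),(73,542)],.05),("B",[(163,62),(232,62),(232,202),(160,204)],.06)]:
    W=np.array([onplane("top",u(*q),z)[:2] for q in cs]); print(nm,W.round(4).tolist(),"edges",np.linalg.norm(W-np.roll(W,-1,0),axis=1).round(4),W.mean(0).round(4))
E
```

```text
None
[0.4406 0.237  0.012 ]
[0.4835 0.129  0.012 ]
[0.4119 0.1008 0.012 ]
[0.3686 0.212  0.012 ]
[0.41715285 0.19300817] -68.87536185974417 [-1.12 -0.41  0.31 -0.6   0.55  0.51  0.27  0.48]
fl [[284.7 345.4]] [[158.9 253.6]]
fr [[327.5 345.9]] [[169.6 280.5]]
bl [[281.4 299.1]] [[199.1 236.9]]
br [[319.7 299.5]] [[209.9 263.6]]
sock [[309.9 281.4]] [[167.1 267. ]]
bend [[304.6 252.8]] [[202.3 252.2]]
socket ctr [0.4164 0.1927 0.14  ] stand xy mm 0.0 -0.8
tip [0.4619 0.0762 0.148 ] stand xy mm 125.1 -0.3
barb start [0.4567 0.0902 0.148 ] stand xy mm 110.2 -0.1
bar dark [0.4528 0.098  0.1325] stand xy mm 101.5 -1.0
scr lo [0.4514 0.156  0.1965] stand xy mm 46.9 18.6
scr hi [0.4189 0.1389 0.1965] stand xy mm 51.1 -17.9
ctr [0.4365 0.1453 0.1965] stand xy mm 51.4 0.9
A [[0.4733, -0.164], [0.4813, -0.205], [0.3957, -0.2246], [0.3879, -0.1847]] edges [0.0417 0.0878 0.0407 0.0879] [ 0.4346 -0.1946]
B [[0.8204, -0.2798], [0.8191, -0.343], [0.6905, -0.3377], [0.6901, -0.2722]] edges [0.0632 0.1287 0.0655 0.1305] [ 0.755  -0.3082]
```

Block A measures about 42 x 88 mm at its top, against the 44 x 90 mm expected, while B is 65 x 130 mm. So A, at (0.435, -0.195), is the smaller one the job needs. The hook tip lies about 125 mm along, so the bend is near 102 mm. Next I'll check the tote clearance and work out the approach.

```bash
cat >> h.py <<'E'
STAND=np.array([.41715,.19301,np.radians(-68.9)])
def tri(a,b):
    f=lambda P:np.r_[(proj("side",P)-a).ravel(),(proj("top",P)-b).ravel()]
    r=least_squares(f,[.45,.1,.2]); return r.x,r.fun
def sxy(w,p=STAND):
    d=np.array(w[:2])-p[:2]; c,s=np.cos(p[2]),np.sin(p[2]); return 1e3*np.array([c*d[0]+s*d[1],-s*d[0]+c*d[1]])
def togo(target,yaw):
    s=sensors.get_state(); M=R.from_euler("xyz",s["ee_rot"],degrees=True).as_matrix()
    d=M.T@(np.array(target)-s["tcp_pos"]); dy=(yaw-s["ee_rot"][2]+180)%360-180
    print("now",s["tcp_pos"].round(4),s["ee_rot"].round(2),"tool delta",d.round(4),"roll",round(-np.radians(dy),4),"F",s["ft_force"].round(2),"w",round(s["width"],4))
E
python3 - <<'E'
from h import *
print(tri((282.7,83.3),(331,175)))
for q in[(60,223),(173,208),(300,188)]: print(onplane("top",q,.3).round(3))
togo([.4365,.1453,.25],111.1)
print("block in side", proj("side",[[.4346,-.1946,.05]]), proj("top",[[.4346,-.1946,.05]]))
im=get_image("top"); save(im,"t3.png",(295,230,345,275),14)
E
```

```text
(array([ 0.60859459, -0.18063976,  0.36292138]), array([-2.70916022, -0.24437129,  0.73650912,  2.25945341]))
[0.531 0.387 0.3  ]
[0.557 0.148 0.3  ]
[ 0.593 -0.124  0.3  ]
now [0.2154 0.5867 0.2453] [180.     0.   159.84] tool delta [-0.3597 -0.3382 -0.0047] roll 0.8507 F [0.47 0.85 0.23] w 0.0856
block in side [[339.98511606 209.77287895]] [[317.42083408 253.11538067]]
```

View pics/t3.png

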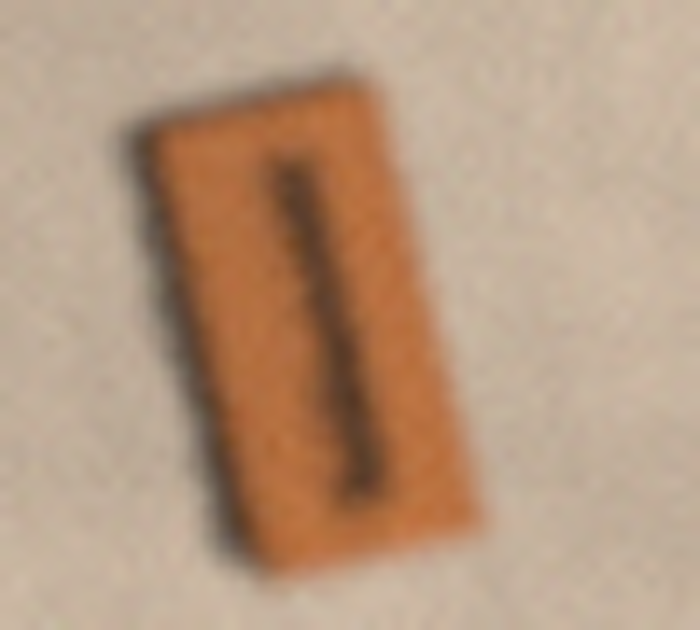

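The image shows the block's slot running from crop (292,165) to (362,495), which puts its centre at pixel (318.4, 253.6). The tote rim is at x ≥ 0.53, so the path is clear.

Request:
drive_tool([
  {"x": -0.036,"y": -0.034,"roll": 0.085},
  {"x": -0.072,"y": -0.068,"roll": 0.17},
  {"x": -0.108,"y": -0.102,"roll": 0.255},
  {"x": -0.144,"y": -0.136,"roll": 0.34},
  {"x": -0.18,"y": -0.169,"roll": 0.425},
], jaw=1)

```text
invalid input
```

```bash
python3 - <<'E'
from h import *
togo([.4365,.1453,.25],111.1)
E
```

```text
now [0.2154 0.5867 0.2453] [-180.      0.    159.84] tool delta [-0.3597 -0.3382 -0.0047] roll 0.8507 F [-0.14  0.49  0.25] w 0.085
```

Request:
drive_tool([
  {"x": -0.036,"y": -0.034,"z": 0,"roll": 0.085},
  {"x": -0.072,"y": -0.068,"z": 0,"roll": 0.17},
  {"x": -0.108,"y": -0.102,"z": 0,"roll": 0.255},
  {"x": -0.144,"y": -0.136,"z": 0,"roll": 0.34},
  {"x": -0.18,"y": -0.169,"z": 0,"roll": 0.425},
], jaw=1)

```text
clock: 2.12
tcp_pos: [0.3267, 0.3647, 0.2455]
ee_rot: [180.0, 0.0, 135.3]
ft_force: [0.1, -0.1, -0.3]
width: 0.0854
```

```bash
python3 - <<'E'
from h import *
togo([.4365,.1453,.25],111.1)
E
```

```text
now [0.3267 0.3647 0.2455] [1.7996e+02 1.0000e-02 1.3535e+02] tool delta [-0.2323 -0.0789 -0.0045] roll 0.4232 F [ 0.1  -0.13 -0.31] w 0.0854
```

Request:
drive_tool([
  {"x": -0.046,"y": -0.016,"z": -0.001,"roll": 0.085},
  {"x": -0.093,"y": -0.032,"z": -0.002,"roll": 0.17},
  {"x": -0.139,"y": -0.047,"z": -0.003,"roll": 0.255},
  {"x": -0.186,"y": -0.063,"z": -0.004,"roll": 0.34},
  {"x": -0.2323,"y": -0.0789,"z": -0.0045,"roll": 0.423},
])

```text
clock: 2.75
tcp_pos: [0.4372, 0.1455, 0.2502]
ee_rot: [179.9, 0.0, 111.1]
ft_force: [0.5, 0.2, 0.1]
width: 0.0854
```

```bash
python3 - <<'E'
from h import *
togo([.4365,.1453,.183],111.1)
im=get_image("top"); save(im,"t4.png",(150,215,250,290),8)
im=get_image("side"); save(im,"s4.png",(230,150,385,360),2.8)
E
```

```text
now [0.4372 0.1455 0.2502] [1.7993e+02 1.0000e-02 1.1110e+02] tool delta [ 0.0001 -0.0008  0.0672] roll -0.0 F [0.48 0.21 0.13] w 0.0854
```

View pics/s4.png

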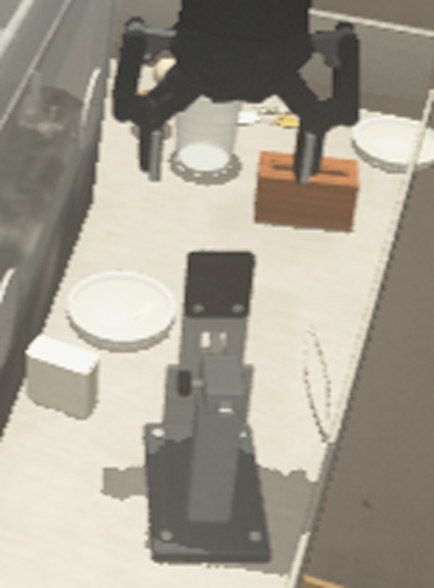

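View pics/t4.png

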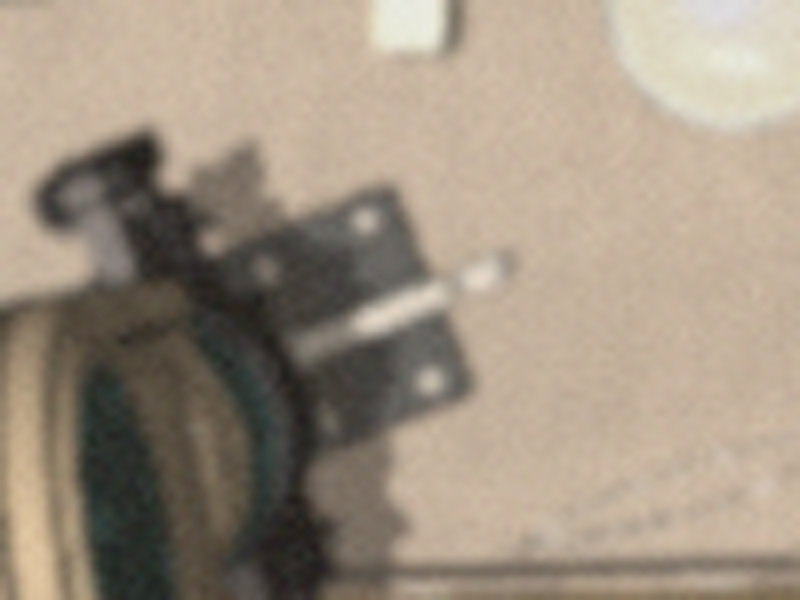

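```bash
python3 - <<'E'
from h import *
for uv in [(153/3.5+265,175/3.5+190),(112/3.5+265,183/3.5+190),(196/3.5+265,184/3.5+190)]:
    print(sxy(onplane("side",uv,.1965)))
print("bottom", sxy(onplane("side",(108/3.5+265,247/3.5+190),.1465)),sxy(onplane("side",(190/3.5+265,255/3.5+190),.1465)))
for x in (44,47,50,53):
  P=lambda x,y,z:pose(STAND,[[x/1e3,y/1e3,z/1e3]])
  print(x,[ (((proj("side",P(x+dx,dy,z))[0]-[265,190])*3.5).round(0)).tolist() for dx,dy,z in [(6,22,196.5),(6,-22,196.5),(-6,22,146.5),(-6,-22,146.5)]],
   [ (((proj("top",P(x+dx,dy,z))[0]-[150,225])*8).round(0)).tolist() for dx,dy,z in [(-6,22,196.5),(-6,-22,196.5),(6,22,146.5),(6,-22,146.5)]])
E
```

```text
[46.86538856  2.06617513]
[39.6733365  23.79021424]
[ 39.82939002 -19.25765744]
bottom [48.88045716 21.7367997 ] [ 43.24211114 -21.34621565]
44 [[114.0, 171.0], [199.0, 172.0], [109.0, 260.0], [192.0, 262.0]] [[193.0, 236.0], [249.0, 375.0], [257.0, 209.0], [311.0, 341.0]]
47 [[113.0, 167.0], [198.0, 168.0], [109.0, 257.0], [192.0, 258.0]] [[202.0, 232.0], [258.0, 371.0], [266.0, 205.0], [320.0, 338.0]]
50 [[113.0, 164.0], [197.0, 165.0], [108.0, 253.0], [191.0, 254.0]] [[212.0, 228.0], [268.0, 368.0], [275.0, 201.0], [329.0, 334.0]]
53 [[112.0, 160.0], [197.0, 161.0], [108.0, 249.0], [190.0, 250.0]] [[221.0, 224.0], [277.0, 364.0], [285.0, 197.0], [338.0, 330.0]]
```

The side view shows both fingers straddling the grip: crop (150,160) and (308,160), grip at (221,270). The grip centre lies about 47 mm along the hook, so I'll shift 4.5 mm towards the post, go down and close.

Request:
drive_tool([
  {"x": 0.0045,"y": -0.001,"z": 0.02,"roll": 0},
  {"x": 0.0045,"y": -0.001,"z": 0.04,"roll": 0},
  {"x": 0.0045,"y": -0.001,"z": 0.058,"roll": 0},
  {"x": 0.0045,"y": -0.001,"z": 0.067,"roll": 0},
  {"x": 0.0045,"y": -0.001,"z": 0.067,"roll": 0},
])

```text
clock: 3.48
tcp_pos: [0.4333, 0.1511, 0.1824]
ee_rot: [-179.9, -0.0, 111.3]
ft_force: [-0.3, 0.4, -0.1]
width: 0.0851
```

Request:
drive_tool([
  {"x": 0,"y": 0,"z": 0,"roll": 0},
  {"x": 0,"y": 0,"z": 0,"roll": 0},
  {"x": 0,"y": 0,"z": 0,"roll": 0},
  {"x": 0,"y": 0,"z": 0,"roll": 0},
], jaw=0.65)

```text
clock: 3.98
tcp_pos: [0.4341, 0.1508, 0.1831]
ee_rot: [180.0, 0.0, 111.3]
ft_force: [-0.3, 0.5, -0.1]
width: 0.0557
```

```bash
python3 - <<'E'
from h import *
print(sensors.get_state()["ft_force"],sensors.get_state()["width"])
im=get_image("side"); save(im,"s5.png",(230,150,385,360),2.8)
im=get_image("top"); save(im,"t5.png",(150,215,250,290),8)
E
```

```text
[-0.28426169  0.50821198 -0.0687266 ] 0.05568205417456378
```

View pics/s5.png

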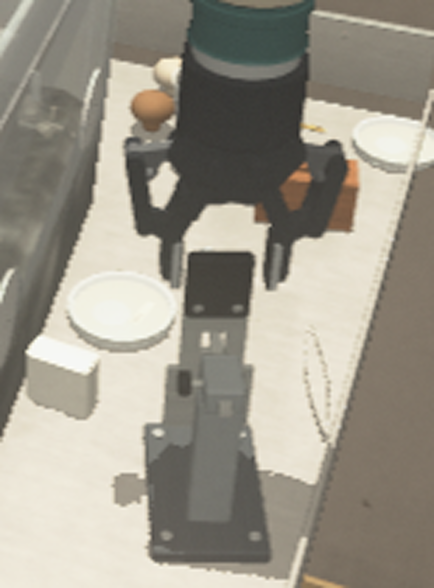

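The fingers stand either side of the grip, at crop x 182 and 266 against a grip of 188–252, which is nearly centred. Closing now.

Request:
drive_tool([
  {"x": 0,"y": 0,"z": 0,"roll": 0},
  {"x": 0,"y": 0,"z": 0,"roll": 0},
  {"x": 0,"y": 0,"z": 0,"roll": 0},
  {"x": 0,"y": 0,"z": 0,"roll": 0},
  {"x": 0,"y": 0,"z": 0,"roll": 0},
], jaw=0.4)

```text
clock: 4.7
tcp_pos: [0.4345, 0.1509, 0.1832]
ee_rot: [179.9, 0.0, 111.3]
ft_force: [0.9, 0.7, 3.6]
width: 0.0428
```

```bash
python3 - <<'E'
from h import *
s=sensors.get_state();print(s["ft_force"],s["moment"],s["width"],s["tcp_pos"],sxy(s["tcp_pos"]))
im=get_image("side"); save(im,"s6.png",(270,210,340,310),6)
im=get_image("top"); save(im,"t6.png",(150,215,250,290),8)
E
```

```text
[0.92757884 0.70802929 3.55510276] [ 0.12089745 -0.32830655 -0.02740545] 0.04282170605301771 [0.43446569 0.15090628 0.18321584] [45.51441299  0.9975309 ]
```

View pics/s6.png

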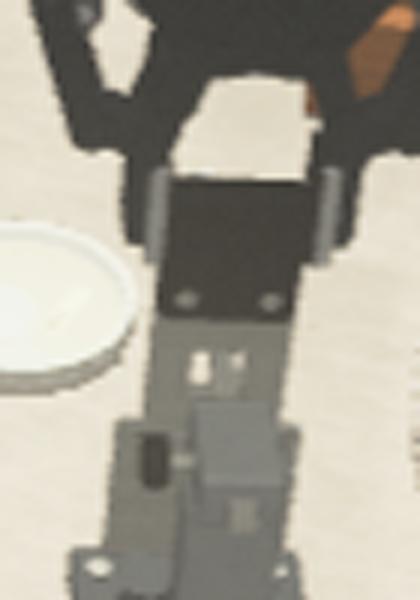

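View pics/t6.png

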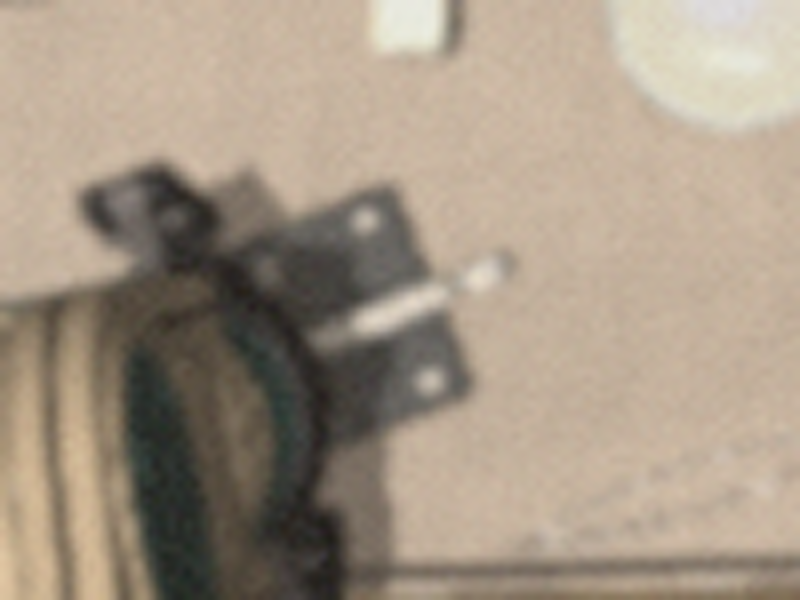

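The pads hold the grip at width 43 mm, and the hole shows behind the socket at crop (215,365). I'll raise it 5.5 mm so the hole centres on the bar.

Request:
drive_tool([
  {"x": 0,"y": 0,"z": -0.0015,"roll": 0},
  {"x": 0,"y": 0,"z": -0.003,"roll": 0},
  {"x": 0,"y": 0,"z": -0.0045,"roll": 0},
  {"x": 0,"y": 0,"z": -0.0055,"roll": 0},
  {"x": 0,"y": 0,"z": -0.0055,"roll": 0},
])

```text
clock: 5.42
tcp_pos: [0.4338, 0.1507, 0.1883]
ee_rot: [-180.0, 0.0, 111.3]
ft_force: [-0.1, -0.1, -1.5]
width: 0.0423
```

```bash
cat >> h.py <<'E'
def st():
    s=sensors.get_state();M=R.from_euler("z",STAND[2]).as_matrix()
    print("t",s["clock"],"F stand",(M.T@s["ft_force"]).round(2),"M",(M.T@s["moment"]).round(3),"w",round(s["width"],4),"tcp",s["tcp_pos"].round(4),"stand",sxy(s["tcp_pos"]).round(1),"rot",s["ee_rot"].round(1))
E
python3 - <<'E'
from h import *
st()
im=get_image("side"); save(im,"s7.png",(270,210,340,310),6)
E
```

```text
t 5.425 F stand [ 0.09 -0.18 -1.55] M [ 0.035  0.001 -0.066] w 0.0423 tcp [0.4338 0.1507 0.1883] stand [45.5  0.4] rot [-180.     0.   111.3]
```

View pics/s7.png

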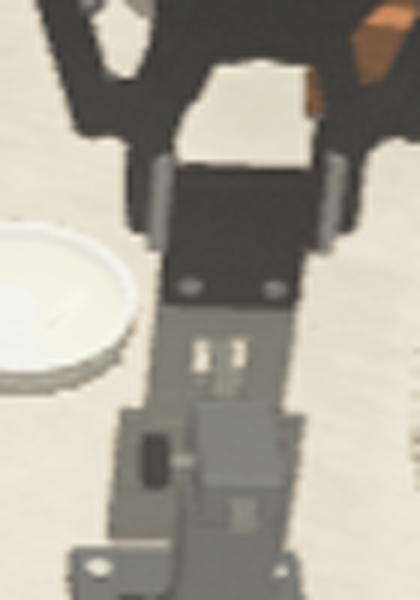

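The scraper hangs free at -1.55 N, and the bar is centred in the hole at crop (222,358). Now I'll feel for the hole's lower edge touching the bar to calibrate height.

Request:
drive_tool([
  {"x": 0,"y": 0,"z": -0.0015,"roll": 0},
  {"x": 0,"y": 0,"z": -0.003,"roll": 0},
  {"x": 0,"y": 0,"z": -0.004,"roll": 0},
  {"x": 0,"y": 0,"z": -0.004,"roll": 0},
])

```text
clock: 5.98
tcp_pos: [0.434, 0.1508, 0.1925]
ee_rot: [180.0, 0.0, 111.3]
ft_force: [0.4, -0.3, -2.2]
width: 0.0426
```

Request:
drive_tool([
  {"x": 0,"y": 0,"z": -0.0007,"roll": 0},
  {"x": 0,"y": 0,"z": -0.0007,"roll": 0},
])

```text
clock: 6.22
tcp_pos: [0.4339, 0.1508, 0.193]
ee_rot: [180.0, 0.0, 111.3]
ft_force: [0.9, 0.2, -2.2]
width: 0.0425
```

Request:
drive_tool([
  {"x": 0,"y": 0,"z": -0.0005,"roll": 0},
  {"x": 0,"y": 0,"z": -0.0005,"roll": 0},
])

```text
clock: 6.48
tcp_pos: [0.4339, 0.1508, 0.1935]
ee_rot: [180.0, 0.0, 111.3]
ft_force: [0.1, 0.2, -2.2]
width: 0.0428
```

Request:
drive_tool([
  {"x": 0,"y": 0,"z": -0.0007,"roll": 0},
  {"x": 0,"y": 0,"z": -0.0007,"roll": 0},
])

```text
clock: 6.72
tcp_pos: [0.4339, 0.1508, 0.1943]
ee_rot: [180.0, -0.0, 111.3]
ft_force: [-0.9, 0.2, -1.4]
width: 0.0427
```

Request:
drive_tool([
  {"x": 0,"y": 0,"z": -0.0007,"roll": 0},
  {"x": 0,"y": 0,"z": -0.0007,"roll": 0},
])

```text
clock: 6.98
tcp_pos: [0.4338, 0.1507, 0.1944]
ee_rot: [-180.0, -0.0, 111.3]
ft_force: [1.9, -0.5, -6.5]
width: 0.0433
```

Contact comes at TCP z = 0.1944, so the hole centre lies 58.9 mm below the TCP. I'll centre it on the bar again and slide outwards.

Request:
drive_tool([
  {"x": 0,"y": 0,"z": 0.003,"roll": 0},
  {"x": 0,"y": 0,"z": 0.006,"roll": 0},
  {"x": -0.01,"y": 0,"z": 0.006,"roll": 0},
  {"x": -0.02,"y": 0,"z": 0.006,"roll": 0},
  {"x": -0.03,"y": 0,"z": 0.006,"roll": 0},
])

```text
clock: 7.6
tcp_pos: [0.4453, 0.122, 0.1891]
ee_rot: [180.0, 0.0, 111.2]
ft_force: [-0.1, -0.4, -1.8]
width: 0.0426
```

Request:
drive_tool([
  {"x": -0.006,"y": 0,"z": 0,"roll": 0},
  {"x": -0.012,"y": 0,"z": 0,"roll": 0},
  {"x": -0.015,"y": 0,"z": 0,"roll": 0},
  {"x": -0.015,"y": 0,"z": 0,"roll": 0},
])

```text
clock: 8.1
tcp_pos: [0.4502, 0.1087, 0.1889]
ee_rot: [-180.0, -0.0, 111.2]
ft_force: [-0.7, 0.2, -2.1]
width: 0.0429
```

```bash
python3 - <<'E'
from h import *
st()
im=get_image("side"); save(im,"s8.png",(260,190,360,310),5)
E
```

```text
t 8.1 F stand [-0.42 -0.56 -2.06] M [-0.053  0.007 -0.049] w 0.0429 tcp [0.4502 0.1087 0.1889] stand [90.5  0.5] rot [-180.    -0.   111.2]
```

View pics/s8.png

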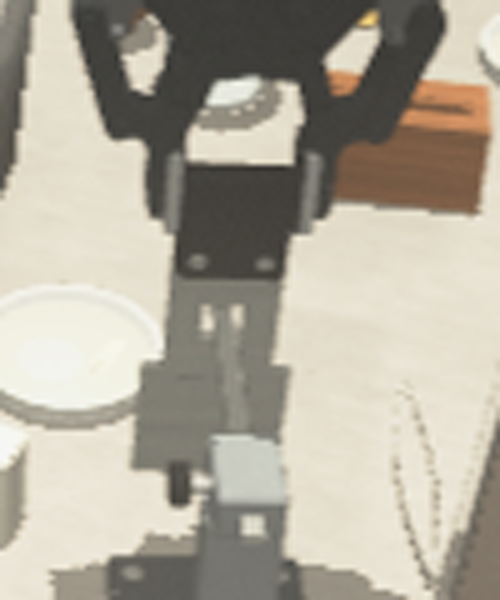

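The bar runs through the middle of the hole at crop (222,320), with no contact yet. I'll go on in small steps and watch for a +y force.

Request:
drive_tool([
  {"x": -0.003,"y": 0,"z": 0,"roll": 0},
  {"x": -0.006,"y": 0,"z": 0,"roll": 0},
  {"x": -0.008,"y": 0,"z": 0,"roll": 0},
  {"x": -0.008,"y": 0,"z": 0,"roll": 0},
])

```text
clock: 8.65
tcp_pos: [0.4532, 0.1013, 0.1889]
ee_rot: [180.0, -0.0, 111.2]
ft_force: [0.2, 0.2, -1.3]
width: 0.0428
```

Request:
drive_tool([
  {"x": -0.0015,"y": 0,"z": 0,"roll": 0},
  {"x": -0.0015,"y": 0,"z": 0,"roll": 0},
])

```text
clock: 8.9
tcp_pos: [0.4537, 0.0999, 0.1889]
ee_rot: [180.0, 0.0, 111.3]
ft_force: [0.1, 0.8, -2.3]
width: 0.043
```

Request:
drive_tool([
  {"x": -0.0015,"y": 0,"z": 0,"roll": 0},
  {"x": -0.0015,"y": 0,"z": 0,"roll": 0},
])

```text
clock: 9.15
tcp_pos: [0.4543, 0.0985, 0.1889]
ee_rot: [180.0, 0.0, 111.3]
ft_force: [-0.6, 0.7, -1.9]
width: 0.0433
```

Request:
drive_tool([
  {"x": -0.0015,"y": 0,"z": 0,"roll": 0},
  {"x": -0.0015,"y": 0,"z": 0,"roll": 0},
])

```text
clock: 9.4
tcp_pos: [0.4548, 0.0971, 0.1889]
ee_rot: [180.0, 0.0, 111.2]
ft_force: [0.5, 0.1, -2.2]
width: 0.0427
```

Request:
drive_tool([
  {"x": -0.0015,"y": 0,"z": 0,"roll": 0},
  {"x": -0.0015,"y": 0,"z": 0,"roll": 0},
])

```text
clock: 9.65
tcp_pos: [0.4553, 0.0958, 0.1889]
ee_rot: [-180.0, -0.0, 111.3]
ft_force: [-0.5, 0.2, -1.0]
width: 0.0428
```

Request:
drive_tool([
  {"x": -0.001,"y": 0,"z": 0,"roll": 0},
  {"x": -0.001,"y": 0,"z": 0,"roll": 0},
])

```text
clock: 9.9
tcp_pos: [0.4554, 0.0954, 0.1889]
ee_rot: [180.0, -0.1, 111.3]
ft_force: [-1.7, 3.4, -1.6]
width: 0.043
```

Request:
drive_tool([
  {"x": -0.001,"y": 0,"z": 0,"roll": 0},
  {"x": -0.001,"y": 0,"z": 0,"roll": 0},
])

```text
clock: 10.15
tcp_pos: [0.4556, 0.0949, 0.1889]
ee_rot: [180.0, -0.2, 111.3]
ft_force: [-1.8, 5.6, -0.0]
width: 0.0429
```

Request:
drive_tool([
  {"x": -0.001,"y": 0,"z": 0,"roll": 0},
  {"x": -0.001,"y": 0,"z": 0,"roll": 0},
])

```text
clock: 10.4
tcp_pos: [0.4557, 0.0947, 0.1888]
ee_rot: [180.0, -0.3, 111.3]
ft_force: [-2.3, 7.6, -0.3]
width: 0.0431
```

The scraper stopped against barb and slope at TCP 104.6 mm along the stand (contact onset), so the bend is at 100.1 mm in TCP terms, which agrees with the picture (about 102). Now I'll go back to the socket, to lean the scraper's neck against it and tilt the top towards the post by letting it swivel between the pads.

Request:
drive_tool([
  {"x": 0.01,"y": 0,"z": 0,"roll": 0},
  {"x": 0.03,"y": 0,"z": 0,"roll": 0},
  {"x": 0.05,"y": 0,"z": 0,"roll": 0},
  {"x": 0.065,"y": 0,"z": 0,"roll": 0},
  {"x": 0.075,"y": 0,"z": 0,"roll": 0},
])

```text
clock: 11.02
tcp_pos: [0.4291, 0.1633, 0.189]
ee_rot: [180.0, 0.1, 111.3]
ft_force: [0.1, 0.2, -1.7]
width: 0.0429
```

Request:
drive_tool([
  {"x": 0.004,"y": 0,"z": 0,"roll": 0},
  {"x": 0.006,"y": 0,"z": 0,"roll": 0},
  {"x": 0.006,"y": 0,"z": 0,"roll": 0},
])

```text
clock: 11.4
tcp_pos: [0.4272, 0.1683, 0.1889]
ee_rot: [180.0, 0.0, 111.2]
ft_force: [0.2, -0.3, -2.0]
width: 0.0432
```

```bash
python3 - <<'E'
from h import *
st()
im=get_image("side"); save(im,"s9.png",(270,210,340,310),6)
im=get_image("top"); save(im,"t9.png",(130,215,230,290),8)
E
```

```text
t 11.4 F stand [ 0.35  0.05 -2.  ] M [-0.    -0.014 -0.016] w 0.0432 tcp [0.4272 0.1683 0.1889] stand [26.7  0.4] rot [180.    0.  111.2]
```

View pics/s9.png

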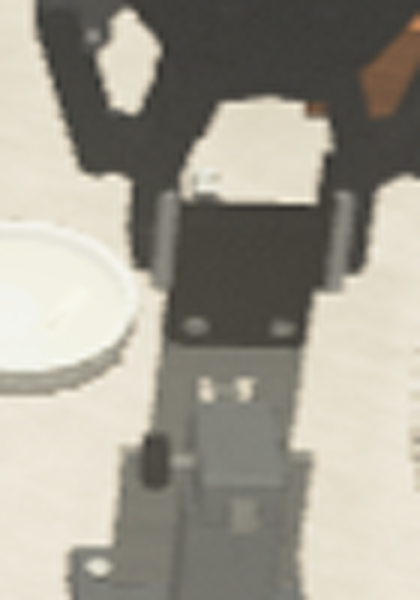

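The scraper is upright and close in front of the socket (crop 238,440). Now feeling for the contact.

Request:
drive_tool([
  {"x": 0.003,"y": 0,"z": 0,"roll": 0},
  {"x": 0.003,"y": 0,"z": 0,"roll": 0},
])

```text
clock: 11.75
tcp_pos: [0.4259, 0.1713, 0.1889]
ee_rot: [-180.0, -0.0, 111.3]
ft_force: [0.1, -0.1, -1.9]
width: 0.0427
```

Request:
drive_tool([
  {"x": 0.002,"y": 0,"z": 0,"roll": 0},
  {"x": 0.002,"y": 0,"z": 0,"roll": 0},
])

```text
clock: 12.0
tcp_pos: [0.4252, 0.1732, 0.1889]
ee_rot: [-180.0, 0.0, 111.3]
ft_force: [-0.3, 0.1, -1.7]
width: 0.0428
```

Request:
drive_tool([
  {"x": 0.002,"y": 0,"z": 0,"roll": 0},
  {"x": 0.002,"y": 0,"z": 0,"roll": 0},
])

```text
clock: 12.25
tcp_pos: [0.4244, 0.1751, 0.1889]
ee_rot: [-180.0, -0.0, 111.3]
ft_force: [0.2, 0.7, -2.3]
width: 0.0428
```

Request:
drive_tool([
  {"x": 0.002,"y": 0,"z": 0,"roll": 0},
  {"x": 0.002,"y": 0,"z": 0,"roll": 0},
])

```text
clock: 12.5
tcp_pos: [0.4237, 0.177, 0.1889]
ee_rot: [-180.0, 0.0, 111.3]
ft_force: [-0.1, -0.4, -1.8]
width: 0.0426
```

Request:
drive_tool([
  {"x": 0.0015,"y": 0,"z": 0,"roll": 0},
  {"x": 0.0015,"y": 0,"z": 0,"roll": 0},
])

```text
clock: 12.75
tcp_pos: [0.4235, 0.1777, 0.1889]
ee_rot: [-180.0, 0.1, 111.2]
ft_force: [1.0, -3.4, -1.5]
width: 0.0429
```

Request:
drive_tool([
  {"x": 0.0015,"y": 0,"z": 0,"roll": 0},
  {"x": 0.0015,"y": 0,"z": 0,"roll": 0},
])

```text
clock: 13.0
tcp_pos: [0.4233, 0.1782, 0.189]
ee_rot: [-180.0, 0.3, 111.2]
ft_force: [1.6, -6.0, -2.4]
width: 0.0428
```

Request:
drive_tool([
  {"x": 0.0015,"y": 0,"z": 0,"roll": 0},
  {"x": 0.0015,"y": 0,"z": 0,"roll": 0},
])

```text
clock: 13.25
tcp_pos: [0.4231, 0.179, 0.189]
ee_rot: [-180.0, 0.4, 111.2]
ft_force: [1.8, -8.1, -3.0]
width: 0.0425
```

Contact came at TCP x ≈ 16.7 mm. I'll keep pushing gently and watch for the swivel to slip, staying well under 22 N.

Request:
drive_tool([
  {"x": 0.001,"y": 0,"z": 0,"roll": 0},
  {"x": 0.001,"y": 0,"z": 0,"roll": 0},
])

```text
clock: 13.5
tcp_pos: [0.4229, 0.1793, 0.189]
ee_rot: [-180.0, 0.5, 111.2]
ft_force: [2.7, -9.8, -2.7]
width: 0.0429
```

Request:
drive_tool([
  {"x": 0.001,"y": 0,"z": 0,"roll": 0},
  {"x": 0.001,"y": 0,"z": 0,"roll": 0},
])

```text
clock: 13.75
tcp_pos: [0.4227, 0.1802, 0.189]
ee_rot: [180.0, 0.5, 111.2]
ft_force: [4.3, -7.7, -3.2]
width: 0.043
```

```bash
python3 - <<'E'
from h import *
st()
E
```

```text
t 13.75 F stand [ 8.75  1.19 -3.18] M [ 0.025 -2.507 -0.039] w 0.043 tcp [0.4227 0.1802 0.189 ] stand [13.9  0.6] rot [180.    0.5 111.2]
```

It slips at about 9 N, so the swivel works. I'll continue along the arc, lowering slightly as it tilts.

Request:
drive_tool([
  {"x": 0.001,"y": 0,"z": 0,"roll": 0},
  {"x": 0.002,"y": 0,"z": 0,"roll": 0},
  {"x": 0.003,"y": 0,"z": 0.0002,"roll": 0},
  {"x": 0.003,"y": 0,"z": 0.0002,"roll": 0},
])

```text
clock: 14.25
tcp_pos: [0.422, 0.1829, 0.189]
ee_rot: [180.0, 0.5, 111.2]
ft_force: [4.0, -9.3, -2.9]
width: 0.043
```

Request:
drive_tool([
  {"x": 0.001,"y": 0,"z": 0.0002,"roll": 0},
  {"x": 0.002,"y": 0,"z": 0.0004,"roll": 0},
  {"x": 0.003,"y": 0,"z": 0.0007,"roll": 0},
  {"x": 0.003,"y": 0,"z": 0.0007,"roll": 0},
])

```text
clock: 14.75
tcp_pos: [0.4213, 0.1853, 0.1888]
ee_rot: [179.9, 0.6, 111.2]
ft_force: [4.0, -10.5, -0.7]
width: 0.0431
```

```bash
python3 - <<'E'
from h import *
st()
im=get_image("side"); save(im,"s10.png",(270,210,340,310),6)
E
```

```text
t 14.75 F stand [11.22 -0.07 -0.71] M [-0.104 -2.931 -0.004] w 0.0431 tcp [0.4213 0.1853 0.1888] stand [8.7 1.1] rot [179.9   0.6 111.2]
```

View pics/s10.png

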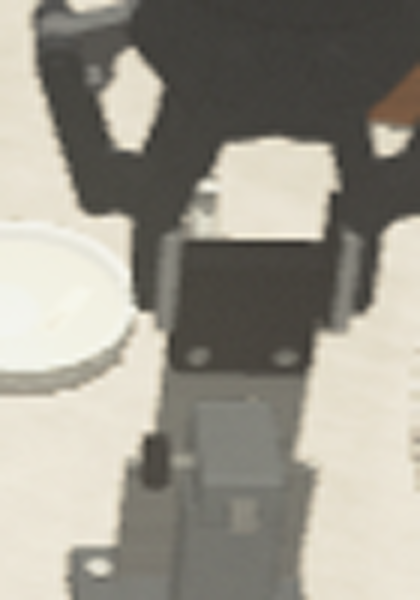

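It's tilting: the grip's image height fell from 140 to 125 px, and the force is 11 N. Continuing.

Request:
drive_tool([
  {"x": 0.001,"y": 0,"z": 0.0002,"roll": 0},
  {"x": 0.002,"y": 0,"z": 0.0005,"roll": 0},
  {"x": 0.003,"y": 0,"z": 0.0008,"roll": 0},
  {"x": 0.004,"y": 0,"z": 0.0012,"roll": 0},
  {"x": 0.004,"y": 0,"z": 0.0012,"roll": 0},
])

```text
clock: 15.42
tcp_pos: [0.42, 0.1892, 0.1882]
ee_rot: [179.9, 0.6, 111.2]
ft_force: [2.2, -11.0, 3.1]
width: 0.0428
```

Request:
drive_tool([
  {"x": 0.001,"y": 0,"z": 0.0003,"roll": 0},
  {"x": 0.002,"y": 0,"z": 0.0007,"roll": 0},
  {"x": 0.003,"y": 0,"z": 0.001,"roll": 0},
  {"x": 0.004,"y": 0,"z": 0.0015,"roll": 0},
  {"x": 0.004,"y": 0,"z": 0.0015,"roll": 0},
])

```text
clock: 16.05
tcp_pos: [0.4186, 0.1935, 0.1871]
ee_rot: [179.9, 0.5, 111.2]
ft_force: [1.7, -10.1, 5.3]
width: 0.0426
```

Request:
drive_tool([
  {"x": 0.001,"y": 0,"z": 0.0004,"roll": 0},
  {"x": 0.002,"y": 0,"z": 0.0008,"roll": 0},
  {"x": 0.003,"y": 0,"z": 0.0012,"roll": 0},
  {"x": 0.004,"y": 0,"z": 0.0016,"roll": 0},
  {"x": 0.004,"y": 0,"z": 0.0016,"roll": 0},
])

```text
clock: 16.68
tcp_pos: [0.4173, 0.1972, 0.1858]
ee_rot: [179.8, 0.5, 111.2]
ft_force: [2.8, -9.8, 6.8]
width: 0.0428
```

```bash
python3 - <<'E'
from h import *
st()
im=get_image("side"); save(im,"s11.png",(270,210,340,310),6)
E
```

```text
t 16.675 F stand [10.15 -0.88  6.84] M [-4.550e-01 -2.582e+00 -1.000e-03] w 0.0428 tcp [0.4173 0.1972 0.1858] stand [-3.9  1.7] rot [179.8   0.5 111.2]
```

View pics/s11.png

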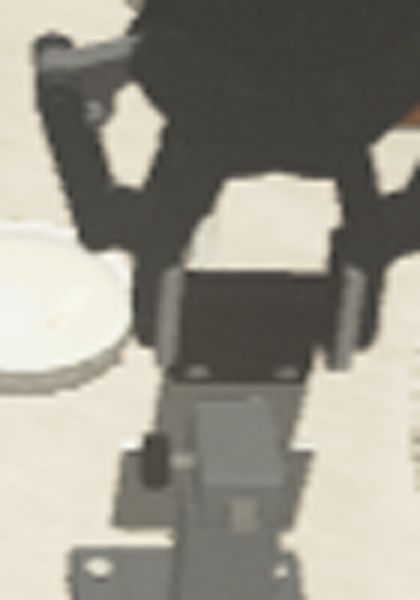

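Request:
drive_tool([
  {"x": 0.001,"y": 0,"z": 0.0003,"roll": 0},
  {"x": 0.002,"y": 0,"z": 0.0006,"roll": 0},
  {"x": 0.003,"y": 0,"z": 0.001,"roll": 0},
  {"x": 0.004,"y": 0,"z": 0.0014,"roll": 0},
  {"x": 0.004,"y": 0,"z": 0.0014,"roll": 0},
])

```text
clock: 17.35
tcp_pos: [0.4157, 0.2014, 0.1843]
ee_rot: [179.8, 0.4, 111.2]
ft_force: [1.8, -8.0, 6.3]
width: 0.043
```

Request:
drive_tool([
  {"x": 0.001,"y": 0,"z": 0.0003,"roll": 0},
  {"x": 0.002,"y": 0,"z": 0.0007,"roll": 0},
  {"x": 0.003,"y": 0,"z": 0.0011,"roll": 0},
  {"x": 0.003,"y": 0,"z": 0.0011,"roll": 0},
])

```text
clock: 17.85
tcp_pos: [0.4149, 0.2037, 0.1833]
ee_rot: [179.8, 0.5, 111.2]
ft_force: [2.7, -9.4, 5.8]
width: 0.043
```

```bash
python3 - <<'E'
from h import *
st()
im=get_image("side"); save(im,"s12.png",(270,210,340,310),6)
im=get_image("top"); save(im,"t12.png",(140,215,240,290),8)
E
```

```text
t 17.85 F stand [ 9.79 -0.85  5.81] M [-0.42  -2.734 -0.054] w 0.043 tcp [0.4149 0.2037 0.1833] stand [-10.8   1.7] rot [179.8   0.5 111.2]
```

View pics/s12.png

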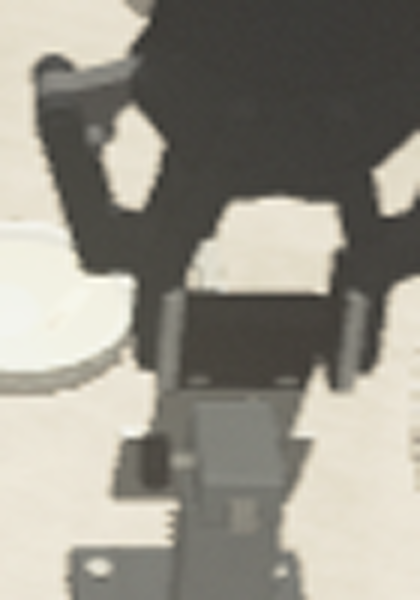

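View pics/t12.png

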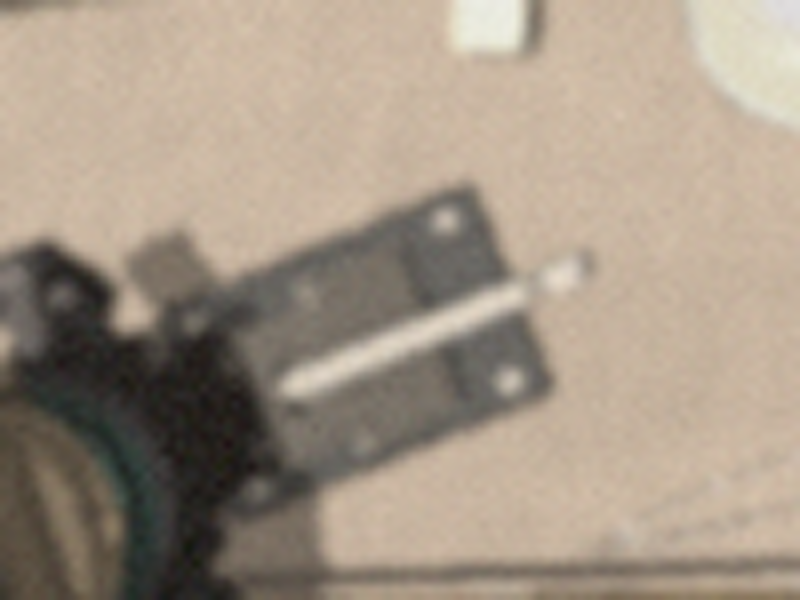

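The top view shows the blade swung out under the bar, with its edge from crop (405,240) to (465,390). I'll compute the tilt from that.

```bash
python3 - <<'E'
from h import *
for a in((405,240),(465,390),(432,313)):
  uv=(140+a[0]/8,215+a[1]/8); print([(z,sxy(onplane("top",uv,z/1e3)).round(1).tolist()) for z in(55,60,65,70)])
for th in (24,27,30,33,36): print(th,-7+144*np.sin(np.radians(th)),188.3-144*np.cos(np.radians(th)))
E
```

```text
[(55, [61.3, 28.1]), (60, [62.0, 28.1]), (65, [62.8, 28.1]), (70, [63.5, 28.1])]
[(55, [61.1, -25.8]), (60, [61.8, -25.6]), (65, [62.6, -25.4]), (70, [63.3, -25.2])]
[(55, [60.5, 2.1]), (60, [61.3, 2.2]), (65, [62.0, 2.3]), (70, [62.8, 2.4])]
24 51.57007660291523 56.74945409946548
27 58.37463196249473 59.99506051687504
30 64.99999999999999 63.59234185504084
33 71.4280210421639 67.53143821585894
36 77.64107633011614 71.80155281000758
```

The tilt is about 29°, against the 35° rise and an allowed misalignment of about 27°. I'll move out along the bar and calibrate height and position by touch in this tilted state.

Request:
drive_tool([
  {"x": -0.008,"y": -0.0005,"z": 0,"roll": 0},
  {"x": -0.022,"y": -0.001,"z": 0.001,"roll": 0},
  {"x": -0.038,"y": -0.001,"z": 0.001,"roll": 0},
  {"x": -0.055,"y": -0.001,"z": 0.001,"roll": 0},
  {"x": -0.055,"y": -0.001,"z": 0.001,"roll": 0},
])

```text
clock: 18.58
tcp_pos: [0.4318, 0.1534, 0.1801]
ee_rot: [-180.0, -0.0, 111.1]
ft_force: [-0.7, 0.2, -1.6]
width: 0.0429
```

```bash
python3 - <<'E'
from h import *
st()
im=get_image("side"); save(im,"s13.png",(260,200,340,310),6)
im=get_image("top"); save(im,"t13.png",(150,215,250,290),8)
E
```

```text
t 18.575 F stand [-0.44 -0.57 -1.59] M [-0.007  0.089 -0.024] w 0.0429 tcp [0.4318 0.1534 0.1801] stand [42.2 -0.6] rot [-180.    -0.   111.1]
```

View pics/s13.png

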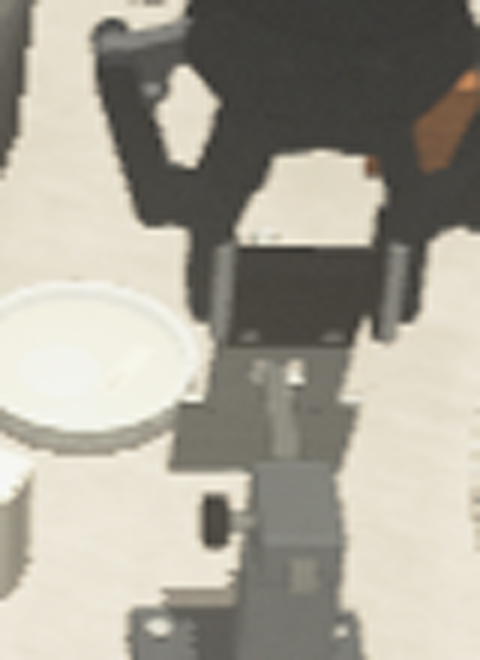

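View pics/t13.png

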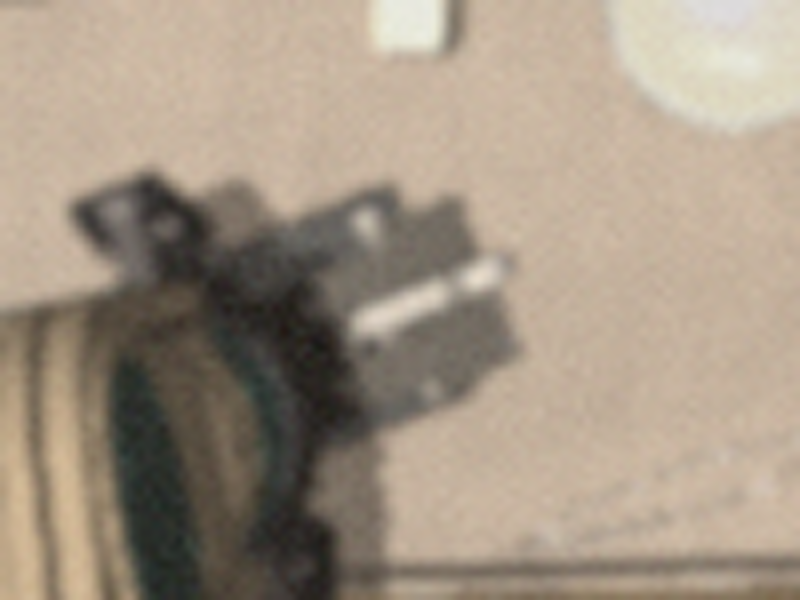

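It hangs free (-1.6 N), still tilted, with the bar inside the hole (side crop 283,375). Touching upward to calibrate.

Request:
drive_tool([
  {"x": 0,"y": 0,"z": -0.001,"roll": 0},
  {"x": 0,"y": 0,"z": -0.002,"roll": 0},
  {"x": 0,"y": 0,"z": -0.0025,"roll": 0},
  {"x": 0,"y": 0,"z": -0.0025,"roll": 0},
])

```text
clock: 19.18
tcp_pos: [0.4313, 0.1548, 0.1828]
ee_rot: [180.0, 0.0, 111.3]
ft_force: [-0.4, -0.2, -2.7]
width: 0.0434
```

Request:
drive_tool([
  {"x": 0,"y": 0,"z": -0.0007,"roll": 0},
  {"x": 0,"y": 0,"z": -0.0007,"roll": 0},
])

```text
clock: 19.42
tcp_pos: [0.4314, 0.1546, 0.1835]
ee_rot: [180.0, 0.0, 111.3]
ft_force: [-0.5, -0.6, -1.6]
width: 0.0427
```

Request:
drive_tool([
  {"x": 0,"y": 0,"z": -0.0007,"roll": 0},
  {"x": 0,"y": 0,"z": -0.0007,"roll": 0},
])

```text
clock: 19.68
tcp_pos: [0.4314, 0.1546, 0.1842]
ee_rot: [180.0, 0.0, 111.3]
ft_force: [-0.6, 0.6, -1.4]
width: 0.0427
```

Request:
drive_tool([
  {"x": 0,"y": 0,"z": -0.0007,"roll": 0},
  {"x": 0,"y": 0,"z": -0.0007,"roll": 0},
])

```text
clock: 19.92
tcp_pos: [0.4314, 0.1546, 0.1849]
ee_rot: [180.0, 0.0, 111.3]
ft_force: [-0.2, 0.1, -1.9]
width: 0.0429
```

```bash
python3 - <<'E'
from h import *
st()
for a in((462,200),(520,350),(491,275)):
  uv=(150+a[0]/8,215+a[1]/8); print([(z,sxy(onplane("top",uv,z/1e3)).round(1).tolist()) for z in(55,60,65)])
E
```

```text
t 19.925 F stand [-0.17 -0.17 -1.94] M [-0.015  0.044  0.004] w 0.0429 tcp [0.4314 0.1546 0.1849] stand [41.  -0.5] rot [180.    0.  111.3]
[(55, [108.6, 22.9]), (60, [109.2, 22.9]), (65, [109.7, 22.9])]
[(55, [107.7, -30.9]), (60, [108.3, -30.6]), (65, [108.8, -30.4])]
[(55, [108.2, -4.0]), (60, [108.7, -3.9]), (65, [109.3, -3.8])]
```

Request:
drive_tool([
  {"x": 0,"y": 0,"z": -0.0007,"roll": 0},
  {"x": 0,"y": 0,"z": -0.0007,"roll": 0},
])

```text
clock: 20.18
tcp_pos: [0.4314, 0.1546, 0.1856]
ee_rot: [180.0, 0.0, 111.3]
ft_force: [-0.1, 0.4, -1.9]
width: 0.0427
```

Request:
drive_tool([
  {"x": 0,"y": 0,"z": -0.0007,"roll": 0},
  {"x": 0,"y": 0,"z": -0.0007,"roll": 0},
])

```text
clock: 20.42
tcp_pos: [0.4314, 0.1546, 0.1863]
ee_rot: [180.0, 0.0, 111.3]
ft_force: [1.0, 0.4, -1.7]
width: 0.0427
```

Request:
drive_tool([
  {"x": 0,"y": 0,"z": -0.0007,"roll": 0},
  {"x": 0,"y": 0,"z": -0.0007,"roll": 0},
])

```text
clock: 20.68
tcp_pos: [0.4313, 0.1546, 0.1868]
ee_rot: [-180.0, 0.0, 111.3]
ft_force: [-1.1, -0.5, -3.1]
width: 0.0425
```

Contact from below came at TCP z ≈ 186.7, so the hole centre is now 53.2 mm under the TCP (tilt about 25°). I'll lower to the bar's centre line and feel outwards for the slope.

Request:
drive_tool([
  {"x": 0,"y": 0,"z": 0.0037,"roll": 0},
  {"x": -0.01,"y": 0,"z": 0.0037,"roll": 0},
  {"x": -0.022,"y": 0,"z": 0.0037,"roll": 0},
  {"x": -0.034,"y": 0,"z": 0.0037,"roll": 0},
  {"x": -0.034,"y": 0,"z": 0.0037,"roll": 0},
])

```text
clock: 21.3
tcp_pos: [0.4443, 0.1219, 0.1833]
ee_rot: [180.0, 0.0, 111.1]
ft_force: [-0.4, 0.8, -1.9]
width: 0.0429
```

Request:
drive_tool([
  {"x": -0.002,"y": 0,"z": 0,"roll": 0},
  {"x": -0.004,"y": 0,"z": 0,"roll": 0},
  {"x": -0.004,"y": 0,"z": 0,"roll": 0},
])

```text
clock: 21.68
tcp_pos: [0.4451, 0.1193, 0.1832]
ee_rot: [180.0, -0.0, 111.3]
ft_force: [-0.3, -0.6, -1.7]
width: 0.0429
```

Request:
drive_tool([
  {"x": -0.001,"y": 0,"z": 0,"roll": 0},
  {"x": -0.001,"y": 0,"z": 0,"roll": 0},
])

```text
clock: 21.92
tcp_pos: [0.4454, 0.1184, 0.1832]
ee_rot: [-180.0, -0.0, 111.3]
ft_force: [0.0, 0.5, -2.1]
width: 0.0422
```

Request:
drive_tool([
  {"x": -0.001,"y": 0,"z": 0,"roll": 0},
  {"x": -0.001,"y": 0,"z": 0,"roll": 0},
])

```text
clock: 22.18
tcp_pos: [0.4456, 0.1179, 0.1833]
ee_rot: [180.0, -0.1, 111.3]
ft_force: [-1.2, 2.6, -0.6]
width: 0.0426
```

Request:
drive_tool([
  {"x": -0.001,"y": 0,"z": 0,"roll": 0},
  {"x": -0.001,"y": 0,"z": 0,"roll": 0},
])

```text
clock: 22.42
tcp_pos: [0.4458, 0.1175, 0.1833]
ee_rot: [180.0, -0.2, 111.3]
ft_force: [-2.2, 4.9, 1.0]
width: 0.0429
```

```bash
python3 - <<'E'
from h import *
st()
E
```

```text
t 22.425 F stand [-5.38 -0.33  0.98] M [-0.028  1.343 -0.014] w 0.0429 tcp [0.4458 0.1175 0.1833] stand [80.8 -0.5] rot [180.   -0.2 111.3]
```

The slope was felt at TCP x = 79.9. That fixes the hole against the bend: ξ = TCPx − 71.3 and ζ = TCPz − 183.15, with tilt about 24.6° and roughly ±1.4 mm clearance at the barb. I'll back off, then climb along the 35° line.

Request:
drive_tool([
  {"x": 0.006,"y": 0,"z": 0,"roll": 0},
  {"x": 0.012,"y": 0,"z": 0,"roll": 0},
  {"x": 0.017,"y": 0,"z": 0,"roll": 0},
  {"x": 0.017,"y": 0,"z": 0,"roll": 0},
  {"x": 0.017,"y": 0,"z": 0,"roll": 0},
])

```text
clock: 23.05
tcp_pos: [0.4401, 0.1322, 0.1832]
ee_rot: [180.0, 0.0, 111.3]
ft_force: [0.0, 0.3, -2.7]
width: 0.0428
```

```bash
python3 - <<'E'
from h import *
st()
im=get_image("side"); save(im,"s14.png",(260,190,340,300),6)
E
```

```text
t 23.05 F stand [-0.31  0.17 -2.71] M [ 0.018  0.023 -0.027] w 0.0428 tcp [0.4401 0.1322 0.1832] stand [65.  -0.5] rot [180.    0.  111.3]
```

View pics/s14.png

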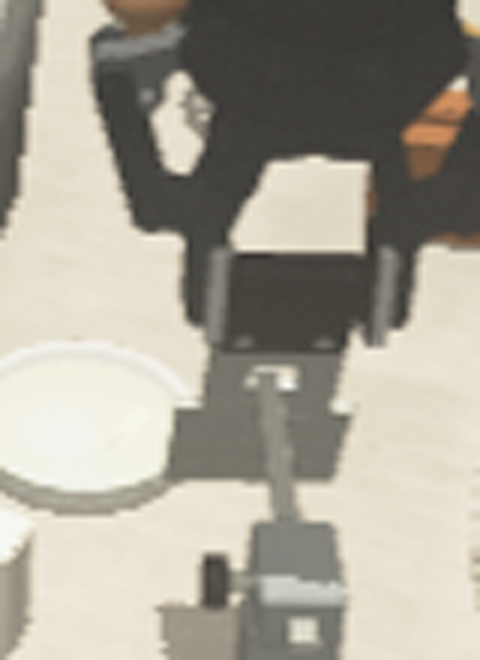

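The view shows the bar at crop x 270, inside the hole (248–298) and centred sideways. Now the climb.

Request:
drive_tool([
  {"x": -0.003,"y": 0,"z": -0.0022,"roll": 0},
  {"x": -0.006,"y": 0,"z": -0.0043,"roll": 0},
  {"x": -0.009,"y": 0,"z": -0.0064,"roll": 0},
  {"x": -0.011,"y": 0,"z": -0.0079,"roll": 0},
  {"x": -0.011,"y": 0,"z": -0.0079,"roll": 0},
])

```text
clock: 23.72
tcp_pos: [0.4443, 0.1218, 0.1913]
ee_rot: [180.0, 0.0, 111.2]
ft_force: [-0.4, 0.1, -1.9]
width: 0.0426
```

Request:
drive_tool([
  {"x": -0.0008,"y": 0,"z": -0.0006,"roll": 0},
  {"x": -0.0016,"y": 0,"z": -0.0012,"roll": 0},
  {"x": -0.0016,"y": 0,"z": -0.0012,"roll": 0},
])

```text
clock: 24.1
tcp_pos: [0.4446, 0.1205, 0.1923]
ee_rot: [180.0, 0.0, 111.3]
ft_force: [0.0, -0.5, -2.1]
width: 0.043
```

```bash
cat >>h.py <<'E'
def xz():
    s=sensors.get_state();t=s["tcp_pos"]; X=sxy(t)[0]-71.3; Z=t[2]*1e3-183.15; c,n=np.cos(.6109),np.sin(.6109)
    F=R.from_euler("z",STAND[2]).as_matrix().T@s["ft_force"]+[0,0,1.9]
    print("xi %.1f zeta %.1f s %.1f h %.1f | Fx %.1f Fz %.1f F_along %.1f F_norm %.1f My"%(X,Z,X*c+Z*n,-X*n+Z*c,F[0],F[2],F[0]*c+F[2]*n,-F[0]*n+F[2]*c),s["clock"],round(sxy(t)[1],1))
E
python3 -c "
from h import *
xz()"
```

```text
xi 6.2 zeta 9.2 s 10.4 h 3.9 | Fx 0.5 Fz -0.2 F_along 0.3 F_norm -0.5 My 24.1 -0.5
```

Free so far, with s = 10.4 and h = 3.9. I'll go on past the barb in 2 mm steps.

Request:
drive_tool([
  {"x": -0.0008,"y": 0,"z": -0.0006,"roll": 0},
  {"x": -0.0016,"y": 0,"z": -0.0011,"roll": 0},
  {"x": -0.0016,"y": 0,"z": -0.0011,"roll": 0},
])

```text
clock: 24.48
tcp_pos: [0.4453, 0.119, 0.1935]
ee_rot: [180.0, 0.0, 111.3]
ft_force: [0.0, 0.1, -0.4]
width: 0.0426
```

Request:
drive_tool([
  {"x": -0.0008,"y": 0,"z": -0.0006,"roll": 0},
  {"x": -0.0016,"y": 0,"z": -0.0011,"roll": 0},
  {"x": -0.0016,"y": 0,"z": -0.0011,"roll": 0},
])

```text
clock: 24.85
tcp_pos: [0.4459, 0.1174, 0.1946]
ee_rot: [180.0, 0.0, 111.3]
ft_force: [-0.7, -0.2, -2.1]
width: 0.0429
```

```bash
python3 -c "
from h import *
xz()"
```

```text
xi 9.5 zeta 11.4 s 14.4 h 3.9 | Fx -0.1 Fz -0.2 F_along -0.2 F_norm -0.1 My 24.85 -0.4
```

Request:
drive_tool([
  {"x": -0.0012,"y": 0,"z": -0.0008,"roll": 0},
  {"x": -0.0024,"y": 0,"z": -0.0017,"roll": 0},
  {"x": -0.0024,"y": 0,"z": -0.0017,"roll": 0},
])

```text
clock: 25.22
tcp_pos: [0.4468, 0.1152, 0.1963]
ee_rot: [180.0, 0.0, 111.2]
ft_force: [0.0, -0.8, -2.0]
width: 0.0429
```

Request:
drive_tool([
  {"x": -0.0012,"y": 0,"z": -0.0008,"roll": 0},
  {"x": -0.0024,"y": 0,"z": -0.0017,"roll": 0},
  {"x": -0.0024,"y": 0,"z": -0.0017,"roll": 0},
])

```text
clock: 25.6
tcp_pos: [0.4477, 0.113, 0.198]
ee_rot: [180.0, 0.0, 111.2]
ft_force: [0.1, 0.3, -1.8]
width: 0.043
```

Request:
drive_tool([
  {"x": -0.0012,"y": 0,"z": -0.0008,"roll": 0},
  {"x": -0.0024,"y": 0,"z": -0.0017,"roll": 0},
  {"x": -0.0024,"y": 0,"z": -0.0017,"roll": 0},
])

```text
clock: 25.98
tcp_pos: [0.4485, 0.1107, 0.1997]
ee_rot: [180.0, 0.0, 111.2]
ft_force: [0.7, 0.5, -1.5]
width: 0.0429
```

```bash
python3 -c "
from h import *
xz()"
```

```text
xi 16.8 zeta 16.6 s 23.2 h 4.0 | Fx -0.2 Fz 0.4 F_along 0.1 F_norm 0.4 My 25.975 -0.4
```

Request:
drive_tool([
  {"x": -0.0012,"y": 0,"z": -0.0008,"roll": 0},
  {"x": -0.0024,"y": 0,"z": -0.0017,"roll": 0},
  {"x": -0.0036,"y": 0,"z": -0.0025,"roll": 0},
  {"x": -0.0036,"y": 0,"z": -0.0025,"roll": 0},
])

```text
clock: 26.48
tcp_pos: [0.4498, 0.1074, 0.2022]
ee_rot: [180.0, 0.0, 111.3]
ft_force: [-0.6, -0.5, -1.2]
width: 0.0431
```

Request:
drive_tool([
  {"x": -0.0015,"y": 0,"z": -0.001,"roll": 0},
  {"x": -0.003,"y": 0,"z": -0.0021,"roll": 0},
  {"x": -0.0045,"y": 0,"z": -0.0032,"roll": 0},
  {"x": -0.0045,"y": 0,"z": -0.0032,"roll": 0},
])

```text
clock: 26.98
tcp_pos: [0.4515, 0.1031, 0.2054]
ee_rot: [180.0, 0.0, 111.2]
ft_force: [0.3, 0.4, -1.9]
width: 0.0429
```

```bash
python3 - <<'E'
from h import *
xz()
im=get_image("side"); save(im,"s15.png",(250,180,340,300),5)
im=get_image("top"); save(im,"t15.png",(150,215,250,290),8)
E
```

```text
xi 24.9 zeta 22.3 s 33.2 h 4.0 | Fx -0.3 Fz -0.0 F_along -0.2 F_norm 0.1 My 26.975 -0.4
```

View pics/s15.png

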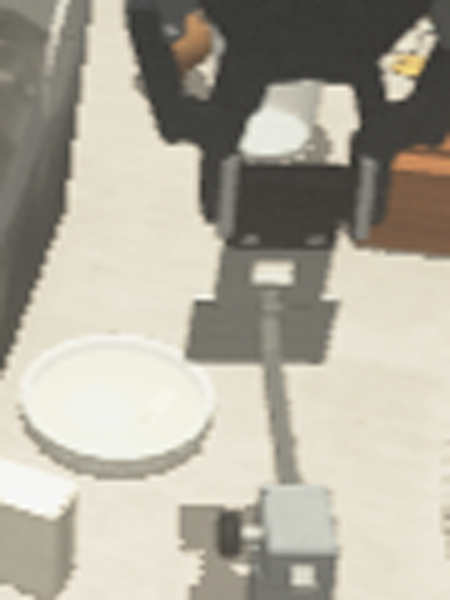

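View pics/t15.png

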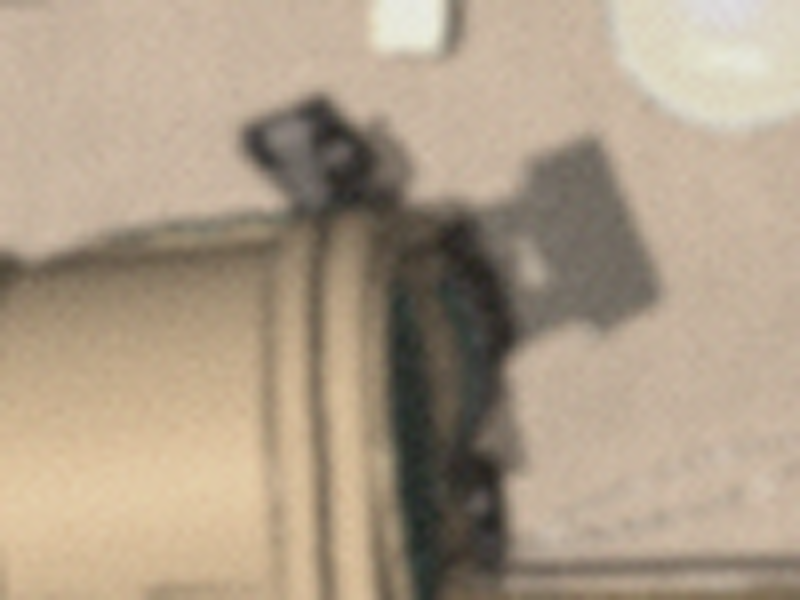

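The hole is now empty at side crop (272,272), with the hook's end outside it at (270,300): the scraper is free of the hook. Next I'll work out the carry to block A's slot.

```bash
python3 - <<'E'
from h import *
sl=onplane("top",(318.0,253.4),.05); print("slot",sl.round(4), "side px",proj("side",sl).round(1))
a=onplane("top",(295+292/14,230+165/14),.05);b=onplane("top",(295+362/14,230+495/14),.05);d=a-b;print("slot yaw",np.degrees(np.arctan2(d[1],d[0])),np.linalg.norm(d))
c=[onplane("top",(295+x/14,230+y/14),.05) for x,y in((155,130),(365,80),(480,520),(265,570))]
for i,j in((3,0),(2,1)): e=c[j]-c[i]; print("edge yaw",np.degrees(np.arctan2(e[1],e[0])))
e=c[1]-c[0]; print("short",np.degrees(np.arctan2(e[1],e[0]))+90)
cup=onplane("top",(480/1.5,318/1.5),.0); print("cup",cup)
yaw=103.5; t=np.array([np.cos(np.radians(yaw)),np.sin(np.radians(yaw)),0])
tg=sl+t*.0659; tg[2]=.215; print(tg); togo(tg,yaw)
E
```

```text
slot [ 0.4338 -0.1961  0.05  ] side px [[340.4 209.5]]
slot yaw 10.166386184208582 0.06457868228052407
edge yaw 12.312718860014124
edge yaw 12.814432534755461
short 11.830180416283255
cup [ 0.54624769 -0.21342748  0.        ]
[ 0.41841185 -0.13206219  0.215     ]
now [0.4513 0.1032 0.2053] [180.    -0.   111.26] tool delta [-0.2074 -0.116  -0.0097] roll 0.1354 F [-0.15  0.44 -1.63] w 0.0429
```

Request:
drive_tool([
  {"x": -0.012,"y": 0,"z": -0.008,"roll": 0},
  {"x": -0.035,"y": -0.006,"z": -0.01,"roll": 0.02},
  {"x": -0.065,"y": -0.025,"z": -0.01,"roll": 0.06},
  {"x": -0.1,"y": -0.048,"z": -0.01,"roll": 0.1},
  {"x": -0.135,"y": -0.07,"z": -0.01,"roll": 0.158},
])

```text
clock: 27.7
tcp_pos: [0.4351, -0.0498, 0.216]
ee_rot: [179.9, 0.1, 102.1]
ft_force: [-0.0, -1.1, -1.6]
width: 0.0425
```

```bash
python3 - <<'E'
from h import *
togo([.4184,-.1321,.215],102.2)
E
```

```text
now [ 0.4351 -0.0498  0.216 ] [1.7995e+02 6.0000e-02 1.0211e+02] tool delta [-0.0769 -0.0336  0.0011] roll -0.0016 F [-0.03 -1.09 -1.62] w 0.0425
```

Request:
drive_tool([
  {"x": -0.025,"y": -0.011,"z": 0,"roll": 0},
  {"x": -0.05,"y": -0.022,"z": 0,"roll": 0},
  {"x": -0.07,"y": -0.031,"z": 0,"roll": 0},
  {"x": -0.077,"y": -0.0335,"z": 0,"roll": 0},
  {"x": -0.077,"y": -0.0335,"z": 0,"roll": 0},
])

```text
clock: 28.32
tcp_pos: [0.4187, -0.1307, 0.2156]
ee_rot: [180.0, -0.0, 102.1]
ft_force: [-0.6, 0.3, -1.7]
width: 0.0427
```

```bash
python3 - <<'E'
from h import *
togo([.4184,-.1321,.215],102.2)
im=get_image("side"); save(im,"s16.png",(270,120,390,260),4.2)
im=get_image("top"); save(im,"t16.png",(270,210,360,290),8)
E
```

```text
now [ 0.4187 -0.1307  0.2156] [179.97  -0.   102.14] tool delta [-0.0013 -0.0006  0.0006] roll -0.001 F [-0.61  0.33 -1.66] w 0.0427
```

View pics/s16.png

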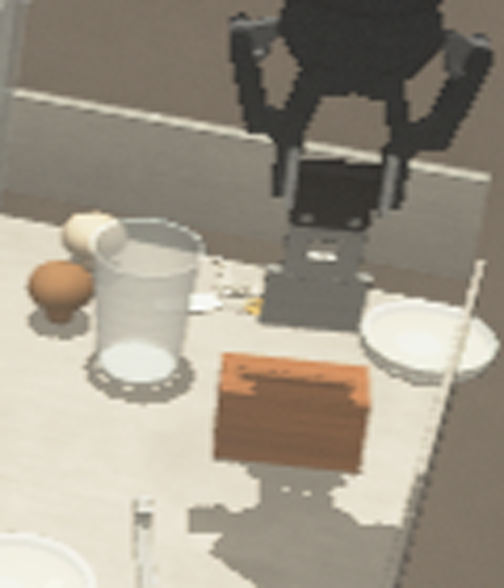

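View pics/t16.png

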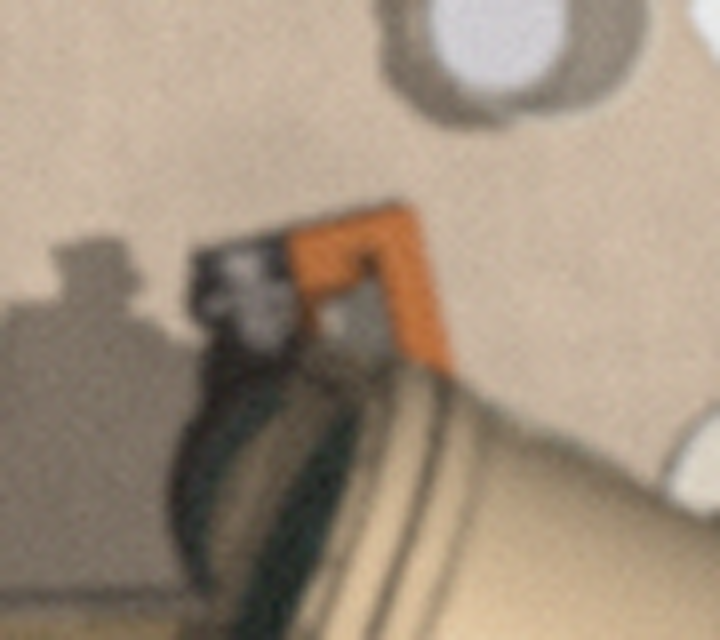

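The top view shows the blade's far corner at crop (378,282), in line with the slot's far end at (367,258). The side view shows the blade edge from (262,322) to (362,328). I'll triangulate the corner.

```bash
python3 - <<'E'
from h import *
P,r=tri((270+262/4.2,120+322/4.2),(270+378/8,210+282/8)); print(P.round(4),r.round(2))
s=sensors.get_state(); M=R.from_euler("xyz",s["ee_rot"],degrees=True).as_matrix(); print("in tool",(M.T@(P-s["tcp_pos"])).round(4))
for z in (.085,.09,.095):
  a=onplane("side",(270+262/4.2,120+322/4.2),z);b=onplane("side",(270+362/4.2,120+329/4.2),z);d=a-b;print(z,a.round(4),b.round(4),np.degrees(np.arctan2(d[1],d[0])),np.linalg.norm(d), "mid in tool",(M.T@((a+b)/2-s["tcp_pos"])).round(4))
  a=onplane("top",(270+378/8,210+282/8),z);b=onplane("top",(270+395/8,210+352/8),z);d=a-b;print("top",a.round(4),np.degrees(np.arctan2(d[1],d[0])), (M.T@(a-s["tcp_pos"])).round(4))
print("slot in tool",(M.T@(np.array([.4338,-.1961,.05])-s["tcp_pos"])).round(4))
E
```

```text
[ 0.4577 -0.1892  0.0873] [-0.09 -0.    0.02  0.09]
in tool [-0.0663  0.0256  0.1281]
0.085 [ 0.458 -0.193  0.085] [ 0.4002 -0.2087  0.085 ] 15.184897779156383 0.059900497828193275 mid in tool [-0.0716 -0.0048  0.1304]
top [ 0.4578 -0.1895  0.085 ] 11.852688700398916 [-0.0666  0.0256  0.1304]
0.09 [ 0.4568 -0.1849  0.09  ] [ 0.3994 -0.2004  0.09  ] 15.18489777915648 0.05941251279299609 mid in tool [-0.0634 -0.0041  0.1254]
top [ 0.4581 -0.1887  0.09  ] 11.852688700398838 [-0.0659  0.0261  0.1254]
0.095 [ 0.4555 -0.1768  0.095 ] [ 0.3986 -0.1922  0.095 ] 15.184897779156476 0.058924527757798884 mid in tool [-0.0552 -0.0034  0.1204]
top [ 0.4584 -0.188   0.095 ] 11.85268870039896 [-0.0652  0.0265  0.1204]
slot in tool [-0.068   0.0008  0.1654]
```

Edge middle in tool axes is (-66, -4, 127) mm, and the slot mouth is (-68, +1, 165) mm. I'll correct by x -2 and y +4.5 mm, go down to just above the mouth, then look.

Request:
drive_tool([
  {"x": -0.002,"y": 0.0045,"z": 0.01,"roll": 0},
  {"x": -0.002,"y": 0.0045,"z": 0.02,"roll": 0},
  {"x": -0.002,"y": 0.0045,"z": 0.03,"roll": 0},
  {"x": -0.002,"y": 0.0045,"z": 0.033,"roll": 0},
  {"x": -0.002,"y": 0.0045,"z": 0.033,"roll": 0},
])

```text
clock: 29.05
tcp_pos: [0.4231, -0.1311, 0.1819]
ee_rot: [-180.0, -0.0, 102.2]
ft_force: [-0.1, -1.0, -1.0]
width: 0.0427
```

```bash
python3 - <<'E'
from h import *
st()
im=get_image("side"); save(im,"s17.png",(300,150,380,240),6.5)
im=get_image("top"); save(im,"t17.png",(285,220,345,280),10)
E
```

```text
t 29.05 F stand [ 0.92 -0.42 -0.96] M [0.053 0.077 0.02 ] w 0.0427 tcp [ 0.4231 -0.1311  0.1819] stand [ 304.5 -111.2] rot [-180.    -0.   102.2]
```

View pics/s17.png

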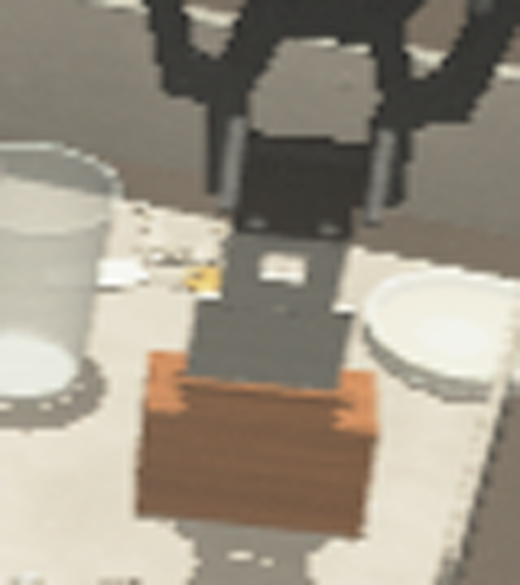

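View pics/t17.png

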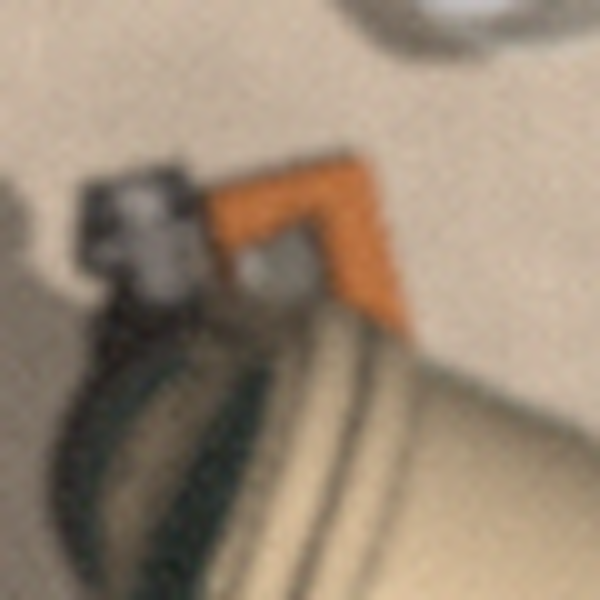

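In the side view the blade edge spans pixels 328.9–352 and the slot 327–354.4, so it's centred lengthwise. In the top view the blade lies about 2 mm on the robot-left side of the slot. I'll shift 2 mm and lower into the mouth by feel.

Request:
drive_tool([
  {"x": -0.002,"y": 0,"z": 0.002,"roll": 0},
  {"x": -0.002,"y": 0,"z": 0.004,"roll": 0},
  {"x": -0.002,"y": 0,"z": 0.006,"roll": 0},
  {"x": -0.002,"y": 0,"z": 0.006,"roll": 0},
])

```text
clock: 29.65
tcp_pos: [0.4236, -0.1332, 0.1761]
ee_rot: [-180.0, -0.0, 102.2]
ft_force: [-0.6, -0.1, -2.5]
width: 0.0428
```

Request:
drive_tool([
  {"x": 0,"y": 0,"z": 0.001,"roll": 0},
  {"x": 0,"y": 0,"z": 0.002,"roll": 0},
  {"x": 0,"y": 0,"z": 0.002,"roll": 0},
])

```text
clock: 30.02
tcp_pos: [0.4237, -0.1332, 0.1742]
ee_rot: [-180.0, -0.0, 102.2]
ft_force: [0.2, -0.2, -1.8]
width: 0.043
```

Request:
drive_tool([
  {"x": 0,"y": 0,"z": 0.001,"roll": 0},
  {"x": 0,"y": 0,"z": 0.002,"roll": 0},
  {"x": 0,"y": 0,"z": 0.002,"roll": 0},
])

```text
clock: 30.4
tcp_pos: [0.4237, -0.1332, 0.1722]
ee_rot: [-180.0, -0.0, 102.2]
ft_force: [-0.6, -0.0, -1.5]
width: 0.0425
```

Request:
drive_tool([
  {"x": 0,"y": 0,"z": 0.001,"roll": 0},
  {"x": 0,"y": 0,"z": 0.002,"roll": 0},
  {"x": 0,"y": 0,"z": 0.002,"roll": 0},
])

```text
clock: 30.78
tcp_pos: [0.4237, -0.1333, 0.1702]
ee_rot: [-180.0, -0.0, 102.2]
ft_force: [0.2, -0.0, -2.3]
width: 0.0429
```

The edge should be about 6 mm inside the mouth, with no contact yet. Now I'll right it: the grip swings over in an arc while the slot's wall holds the edge.

Request:
drive_tool([
  {"x": -0.002,"y": 0,"z": 0,"roll": 0},
  {"x": -0.004,"y": 0,"z": 0,"roll": 0},
  {"x": -0.006,"y": 0,"z": -0.001,"roll": 0},
  {"x": -0.006,"y": 0,"z": -0.001,"roll": 0},
])

```text
clock: 31.28
tcp_pos: [0.4248, -0.1383, 0.171]
ee_rot: [180.0, -0.2, 102.2]
ft_force: [1.0, 3.1, -1.8]
width: 0.0426
```

Request:
drive_tool([
  {"x": -0.003,"y": 0,"z": -0.001,"roll": 0},
  {"x": -0.006,"y": 0,"z": -0.002,"roll": 0},
  {"x": -0.008,"y": 0,"z": -0.003,"roll": 0},
  {"x": -0.008,"y": 0,"z": -0.003,"roll": 0},
])

```text
clock: 31.78
tcp_pos: [0.4266, -0.1471, 0.1743]
ee_rot: [-180.0, -0.0, 102.2]
ft_force: [-0.5, 4.1, -0.8]
width: 0.0432
```

```bash
python3 - <<'E'
from h import *
s=sensors.get_state(); M=R.from_euler("xyz",s["ee_rot"],degrees=True).as_matrix(); print("F tool",(M.T@s["ft_force"]).round(1),s["tcp_pos"].round(4))
im=get_image("side"); save(im,"s18.png",(300,150,380,240),6.5)
E
```

```text
F tool [4.1 0.3 0.8] [ 0.4266 -0.1471  0.1743]
```

View pics/s18.png

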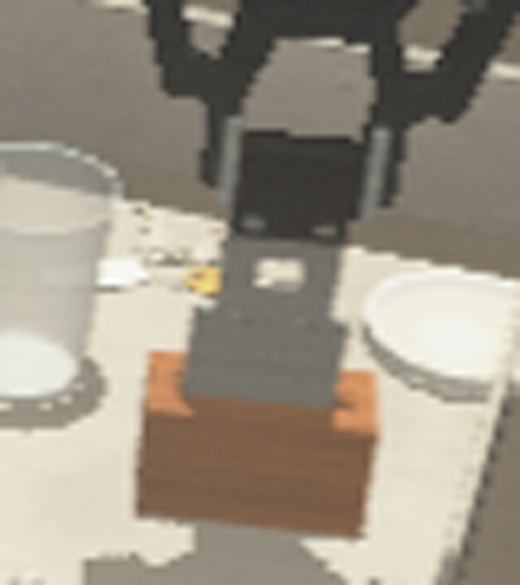

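The wall holds the edge (4 N) and the scraper is turning upright. Continuing the arc.

Request:
drive_tool([
  {"x": -0.003,"y": 0,"z": -0.001,"roll": 0},
  {"x": -0.006,"y": 0,"z": -0.002,"roll": 0},
  {"x": -0.009,"y": 0,"z": -0.003,"roll": 0},
  {"x": -0.012,"y": 0,"z": -0.0037,"roll": 0},
  {"x": -0.012,"y": 0,"z": -0.0037,"roll": 0},
])

```text
clock: 32.45
tcp_pos: [0.4293, -0.159, 0.1781]
ee_rot: [-180.0, 0.0, 102.2]
ft_force: [-1.9, 3.8, 0.2]
width: 0.043
```

Request:
drive_tool([
  {"x": -0.003,"y": 0,"z": -0.0007,"roll": 0},
  {"x": -0.006,"y": 0,"z": -0.0014,"roll": 0},
  {"x": -0.009,"y": 0,"z": -0.002,"roll": 0},
  {"x": -0.012,"y": 0,"z": -0.0025,"roll": 0},
  {"x": -0.012,"y": 0,"z": -0.0025,"roll": 0},
])

```text
clock: 33.08
tcp_pos: [0.4319, -0.1705, 0.1805]
ee_rot: [180.0, -0.0, 102.2]
ft_force: [-0.8, 4.4, -1.0]
width: 0.0427
```

```bash
python3 - <<'E'
from h import *
s=sensors.get_state(); M=R.from_euler("xyz",s["ee_rot"],degrees=True).as_matrix(); print("F tool",(M.T@s["ft_force"]).round(1),s["tcp_pos"].round(4),s["clock"])
im=get_image("side"); save(im,"s19.png",(300,150,380,240),6.5)
im=get_image("top"); save(im,"t19.png",(285,220,345,280),10)
E
```

```text
F tool [4.5 0.1 1. ] [ 0.4319 -0.1705  0.1805] 33.075
```

View pics/s19.png

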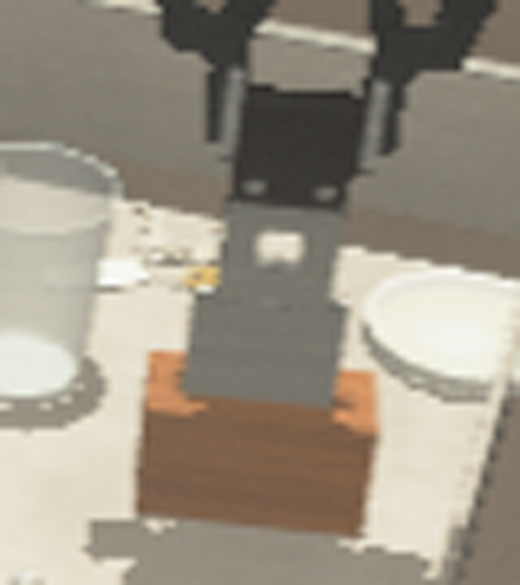

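View pics/t19.png

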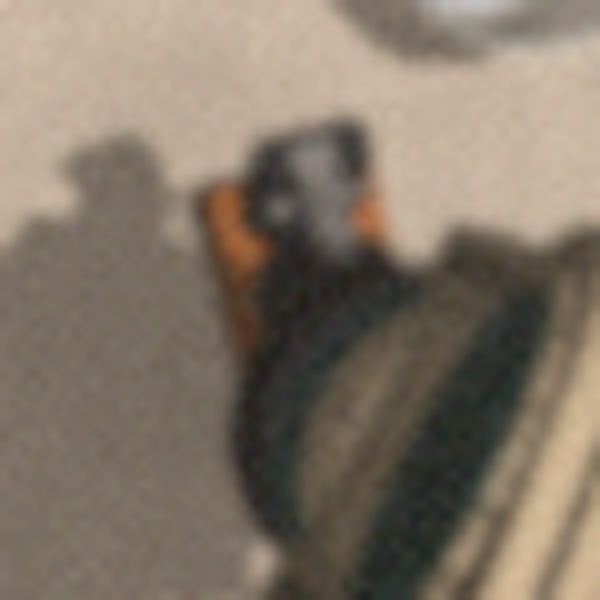

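The edge stays in the slot and the tilt is now about 9°. Continuing to near upright.

Request:
drive_tool([
  {"x": -0.003,"y": 0,"z": -0.0005,"roll": 0},
  {"x": -0.006,"y": 0,"z": -0.0009,"roll": 0},
  {"x": -0.009,"y": 0,"z": -0.0013,"roll": 0},
  {"x": -0.012,"y": 0,"z": -0.0015,"roll": 0},
  {"x": -0.012,"y": 0,"z": -0.0015,"roll": 0},
])

```text
clock: 33.8
tcp_pos: [0.4345, -0.1826, 0.1821]
ee_rot: [180.0, 0.0, 102.2]
ft_force: [-1.5, 3.6, -0.7]
width: 0.0426
```

Request:
drive_tool([
  {"x": -0.003,"y": 0,"z": -0.0002,"roll": 0},
  {"x": -0.006,"y": 0,"z": -0.0003,"roll": 0},
  {"x": -0.009,"y": 0,"z": -0.0003,"roll": 0},
  {"x": -0.01,"y": 0,"z": -0.0003,"roll": 0},
  {"x": -0.01,"y": 0,"z": -0.0003,"roll": 0},
])

```text
clock: 34.42
tcp_pos: [0.4366, -0.192, 0.1824]
ee_rot: [180.0, 0.0, 102.2]
ft_force: [-1.3, 3.2, -0.3]
width: 0.0426
```

```bash
python3 - <<'E'
from h import *
s=sensors.get_state(); M=R.from_euler("xyz",s["ee_rot"],degrees=True).as_matrix(); print("F tool",(M.T@s["ft_force"]).round(1),s["tcp_pos"].round(4),s["clock"])
im=get_image("side"); save(im,"s20.png",(300,140,380,240),5.8)
E
```

```text
F tool [ 3.4 -0.6  0.3] [ 0.4366 -0.192   0.1824] 34.425
```

View pics/s20.png

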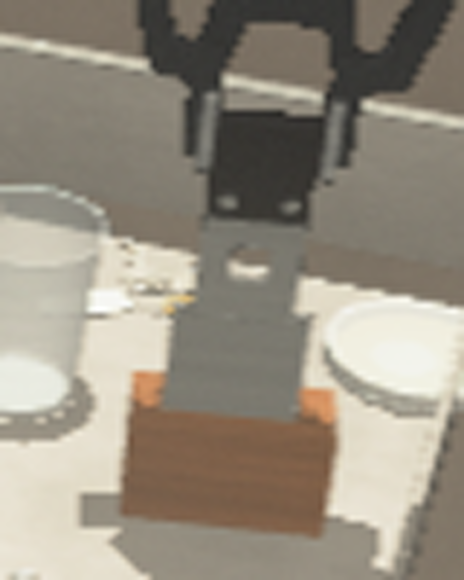

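The scraper is now close to upright, with its edge about 6 mm inside. I'll ease off the wall 2.5 mm to centre it, then go down by feel.

Request:
drive_tool([
  {"x": 0.0025,"y": 0,"z": 0,"roll": 0},
  {"x": 0.0025,"y": 0,"z": 0.002,"roll": 0},
  {"x": 0.0025,"y": 0,"z": 0.004,"roll": 0},
  {"x": 0.0025,"y": 0,"z": 0.004,"roll": 0},
])

```text
clock: 34.98
tcp_pos: [0.4361, -0.1899, 0.1782]
ee_rot: [-180.0, 0.1, 102.2]
ft_force: [-0.9, 0.5, -2.2]
width: 0.043
```

Request:
drive_tool([
  {"x": 0,"y": 0,"z": 0.002,"roll": 0},
  {"x": 0,"y": 0,"z": 0.004,"roll": 0},
  {"x": 0,"y": 0,"z": 0.004,"roll": 0},
])

```text
clock: 35.35
tcp_pos: [0.4359, -0.1897, 0.1741]
ee_rot: [-180.0, 0.0, 102.2]
ft_force: [0.5, 0.0, -1.7]
width: 0.0428
```

```bash
cat >>h.py <<'E'
def ft():
    s=sensors.get_state(); M=R.from_euler("xyz",s["ee_rot"],degrees=True).as_matrix(); print("F tool",(M.T@s["ft_force"]).round(1),"M tool",(M.T@s["moment"]).round(2),s["tcp_pos"].round(4),s["clock"],s["width"].round(4))
E
python3 -c "
from h import *
ft()"
```

```text
Traceback (most recent call last):
  File "h.py", line 38, in ft
    s=sensors.get_state(); M=R.from_euler("xyz",s["ee_rot"],degrees=True).as_matrix(); print("F tool",(M.T@s["ft_force"]).round(1),"M tool",(M.T@s["moment"]).round(2),s["tcp_pos"].round(4),s["clock"],s["width"].round(4))
                                                                                                                                                                                                        ^^^^^^^^^^^^^^^^
AttributeError: 'float' object has no attribute 'round'
```

Free of contact while sinking. Continuing down.

Request:
drive_tool([
  {"x": 0,"y": 0,"z": 0.002,"roll": 0},
  {"x": 0,"y": 0,"z": 0.004,"roll": 0},
  {"x": 0,"y": 0,"z": 0.005,"roll": 0},
  {"x": 0,"y": 0,"z": 0.005,"roll": 0},
])

```text
clock: 35.85
tcp_pos: [0.4359, -0.1894, 0.1692]
ee_rot: [-180.0, -0.0, 102.2]
ft_force: [0.5, -0.2, -2.0]
width: 0.0427
```

Request:
drive_tool([
  {"x": 0,"y": 0,"z": 0.002,"roll": 0},
  {"x": 0,"y": 0,"z": 0.004,"roll": 0},
  {"x": 0,"y": 0,"z": 0.005,"roll": 0},
  {"x": 0,"y": 0,"z": 0.005,"roll": 0},
])

```text
clock: 36.35
tcp_pos: [0.4359, -0.1894, 0.1642]
ee_rot: [-180.0, -0.0, 102.2]
ft_force: [-0.7, -0.4, -2.3]
width: 0.0427
```

Request:
drive_tool([
  {"x": 0,"y": 0,"z": 0.002,"roll": 0},
  {"x": 0,"y": 0,"z": 0.004,"roll": 0},
  {"x": 0,"y": 0,"z": 0.005,"roll": 0},
  {"x": 0,"y": 0,"z": 0.005,"roll": 0},
])

```text
clock: 36.85
tcp_pos: [0.4359, -0.1894, 0.1592]
ee_rot: [-180.0, -0.0, 102.2]
ft_force: [0.2, 0.9, -1.5]
width: 0.0424
```

Request:
drive_tool([
  {"x": 0,"y": 0,"z": 0.002,"roll": 0},
  {"x": 0,"y": 0,"z": 0.004,"roll": 0},
  {"x": 0,"y": 0,"z": 0.006,"roll": 0},
  {"x": 0,"y": 0,"z": 0.006,"roll": 0},
])

```text
clock: 37.35
tcp_pos: [0.4358, -0.1893, 0.153]
ee_rot: [-180.0, -0.0, 102.2]
ft_force: [-0.6, -0.0, -2.2]
width: 0.043
```

Request:
drive_tool([
  {"x": 0,"y": 0,"z": 0.001,"roll": 0},
  {"x": 0,"y": 0,"z": 0.002,"roll": 0},
  {"x": 0,"y": 0,"z": 0.002,"roll": 0},
])

```text
clock: 37.72
tcp_pos: [0.4359, -0.1894, 0.1513]
ee_rot: [-180.0, -0.0, 102.2]
ft_force: [0.6, -0.1, -1.6]
width: 0.0428
```

Request:
drive_tool([
  {"x": 0,"y": 0,"z": 0.001,"roll": 0},
  {"x": 0,"y": 0,"z": 0.001,"roll": 0},
])

```text
clock: 37.98
tcp_pos: [0.4359, -0.1894, 0.1502]
ee_rot: [-180.0, -0.0, 102.2]
ft_force: [0.2, 0.2, -2.0]
width: 0.0427
```

Request:
drive_tool([
  {"x": 0,"y": 0,"z": 0.001,"roll": 0},
  {"x": 0,"y": 0,"z": 0.001,"roll": 0},
])

```text
clock: 38.22
tcp_pos: [0.4359, -0.1894, 0.1492]
ee_rot: [-180.0, -0.0, 102.2]
ft_force: [-0.2, -1.0, -1.9]
width: 0.0428
```

Request:
drive_tool([
  {"x": 0,"y": 0,"z": 0.001,"roll": 0},
  {"x": 0,"y": 0,"z": 0.001,"roll": 0},
])

```text
clock: 38.48
tcp_pos: [0.4361, -0.1897, 0.1489]
ee_rot: [180.0, 0.0, 102.2]
ft_force: [-1.0, 0.2, 2.7]
width: 0.0431
```

The bottom was felt exactly where predicted (TCP z 0.1489, +4.7 N). I'll seat it with one more touch, then look.

Request:
drive_tool([
  {"x": 0,"y": 0,"z": 0.0008,"roll": 0},
  {"x": 0,"y": 0,"z": 0.0008,"roll": 0},
])

```text
clock: 38.72
tcp_pos: [0.4362, -0.1899, 0.1488]
ee_rot: [180.0, 0.1, 102.2]
ft_force: [-3.0, 0.4, 7.5]
width: 0.0427
```

```bash
python3 - <<'E'
from h import *
st()
im=get_image("side"); save(im,"s21.png",(300,140,380,240),5.8)
E
```

```text
t 38.725 F stand [-1.42 -2.7   7.45] M [-0.632  0.462  0.018] w 0.0427 tcp [ 0.4362 -0.1899  0.1488] stand [ 364.1 -120.1] rot [1.800e+02 1.000e-01 1.022e+02]
```

View pics/s21.png

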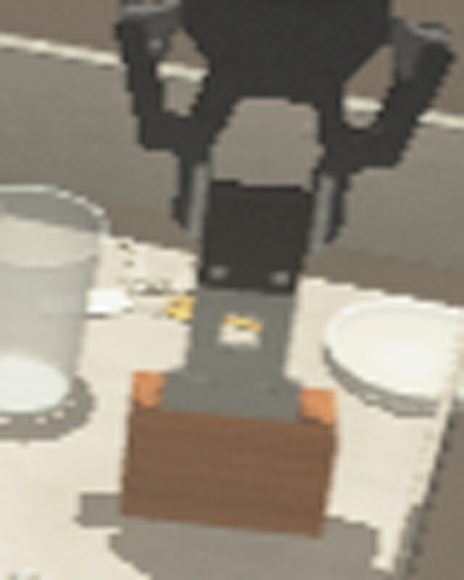

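The blade is in, with only a short piece showing above the block (crop 375–410). I'll ease the press and open.

Request:
drive_tool([
  {"x": 0,"y": 0,"z": -0.0012,"roll": 0},
  {"x": 0,"y": 0,"z": -0.0012,"roll": 0},
])

```text
clock: 39.02
tcp_pos: [0.4361, -0.1896, 0.1489]
ee_rot: [180.0, 0.0, 102.2]
ft_force: [-1.2, 0.1, 3.1]
width: 0.0427
```

Request:
drive_tool([
  {"x": 0,"y": 0,"z": 0,"roll": 0},
  {"x": 0,"y": 0,"z": 0,"roll": 0},
  {"x": 0,"y": 0,"z": 0,"roll": 0},
  {"x": 0,"y": 0,"z": 0,"roll": 0},
], jaw=0.8)

```text
clock: 39.52
tcp_pos: [0.436, -0.1894, 0.1487]
ee_rot: [-180.0, -0.0, 102.2]
ft_force: [-0.1, -0.1, 0.3]
width: 0.068
```

```bash
python3 - <<'E'
from h import *
st()
im=get_image("side"); save(im,"s22.png",(300,140,380,240),5.8)
E
```

```text
t 39.525 F stand [ 0.07 -0.14  0.33] M [ 0.035 -0.027 -0.023] w 0.068 tcp [ 0.436  -0.1894  0.1487] stand [ 363.6 -120.1] rot [-180.    -0.   102.2]
```

View pics/s22.png

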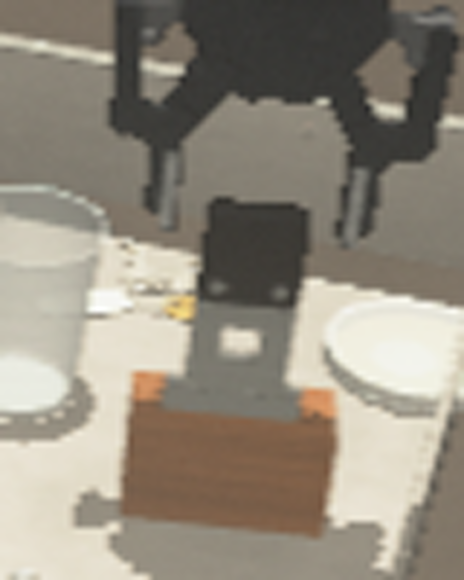

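Released. The scraper stands in the slot with a slight free lean and clear of the fingers. Retreating straight up.

Request:
drive_tool([
  {"x": 0,"y": 0,"z": -0.01,"roll": 0},
  {"x": 0,"y": 0,"z": -0.03,"roll": 0},
  {"x": 0,"y": 0,"z": -0.06,"roll": 0},
  {"x": 0,"y": 0,"z": -0.1,"roll": 0},
  {"x": 0,"y": 0,"z": -0.11,"roll": 0},
])

```text
clock: 40.2
tcp_pos: [0.4377, -0.1905, 0.2623]
ee_rot: [179.7, 0.3, 102.2]
ft_force: [0.6, -0.9, -0.5]
width: 0.068
```

Request:
drive_tool([
  {"x": 0.05,"y": 0,"z": 0,"roll": 0},
  {"x": 0.1,"y": 0,"z": 0,"roll": 0},
  {"x": 0.15,"y": 0,"z": 0,"roll": 0},
  {"x": 0.17,"y": 0,"z": 0,"roll": 0},
  {"x": 0.17,"y": 0,"z": 0,"roll": 0},
])

```text
clock: 40.83
tcp_pos: [0.3992, -0.0222, 0.2582]
ee_rot: [-180.0, -0.0, 102.4]
ft_force: [-0.2, -0.2, 0.5]
width: 0.0683
```

```bash
python3 - <<'E'
from h import *
st()
im=get_image("side"); save(im,"s23.png",(260,140,400,360),2.7)
im=get_image("top"); save(im,"t23.png",(150,170,390,300),3.3)
# blade/grip: side extents
print([(np.round(d["extent"],1).tolist(),round(d["conf"],2)) for d in boxes_of(im,"scraper")])
E
```

```text
t 40.825 F stand [ 0.12 -0.3   0.55] M [ 0.008 -0.03   0.029] w 0.0683 tcp [ 0.3992 -0.0222  0.2582] stand [194.3 -94.2] rot [-180.    -0.   102.4]
[]
```

View pics/s23.png

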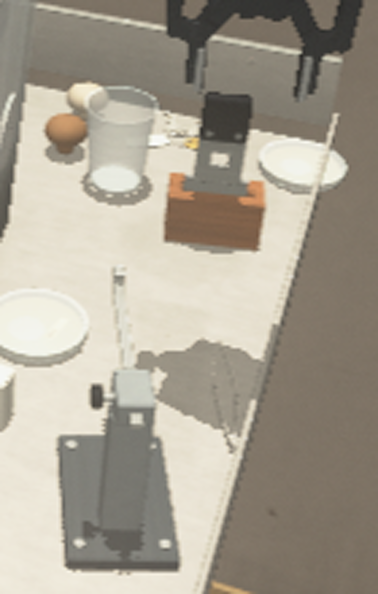

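View pics/t23.png

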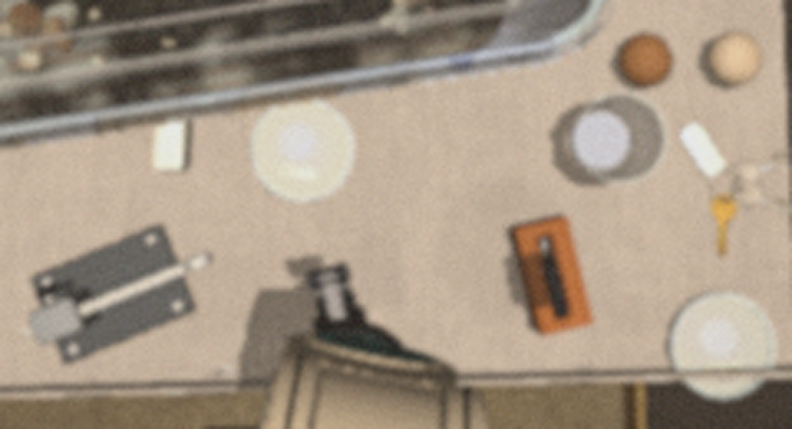

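The scraper stands in block A's slot (side crop 225,145), the hook is bare and undisturbed, and the cup, mushroom and dish haven't moved. A last check on depth and on the bystanders before handing in.

```bash
python3 - <<'E'
from h import *
im=get_image("side"); save(im,"s24.png",(315,165,375,240),8)
sl=np.array([.4338,-.1961,0]); n=np.array([.21,-.977,0]); y=np.array([.977,.21,0])
f=lambda lean,up:[(((proj("side",sl+y*w+np.r_[0,0,up/1e3]+ (np.array([0,0,.01])+ np.array([0,0,v*np.cos(lean)])-n*v*np.sin(lean)))[0]-[315,165])*8).round(0)).tolist() for w,v in((.022,.152),(-.022,.152),(.022,.102),(-.022,.102),(.030,.056),(-.030,.056))]
for d in(0,3,6): print(d,f(np.radians(d),0), f(np.radians(d),5)[2:4])
t=get_image("top")
for q in("cup_a","picked_1","petri_1"): print(q,[(np.round(d["centre"],1).tolist(),round(d["conf"],2)) for d in spot_point(t,q)][:3])
E
```

```text
0 [[174.0, 44.0], [320.0, 58.0], [156.0, 184.0], [298.0, 198.0], [115.0, 305.0], [304.0, 324.0]] [[158.0, 171.0], [300.0, 184.0]]
3 [[174.0, 57.0], [321.0, 71.0], [156.0, 194.0], [299.0, 207.0], [115.0, 310.0], [305.0, 329.0]] [[158.0, 180.0], [301.0, 193.0]]
6 [[174.0, 72.0], [321.0, 85.0], [156.0, 203.0], [299.0, 217.0], [114.0, 316.0], [305.0, 335.0]] [[157.0, 190.0], [301.0, 203.0]]
cup_a [([331.1, 210.1], 0.91)]
picked_1 [([340.9, 185.8], 0.69)]
petri_1 [([243.8, 214.5], 0.96)]
```

View pics/s24.png

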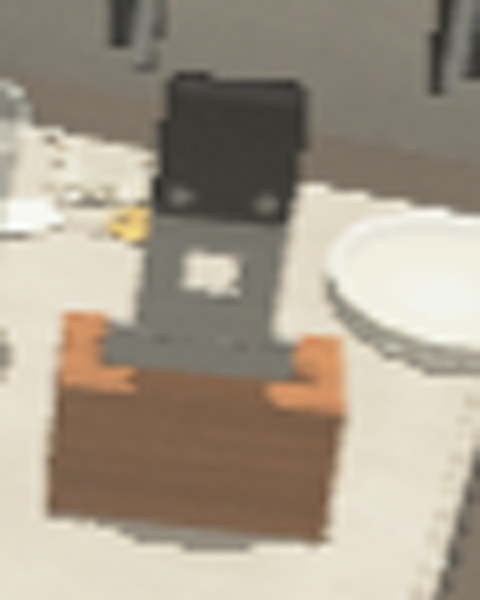

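The seen corners (grip top 170,75; grip bottom 158,208; blade shoulder 108,325) match the fully-home model at a lean of about 6°, which is the slot's free play. A scraper 5 mm higher wouldn't fit. Handing in.

```bash
python3 - <<'E'
from h import *
print(order.finish_job()); st()
E
```

```text
the job is handed in; nothing more can be done
None
the job is handed in; nothing more can be done
```

The scraper is off the hook and standing blade-down, fully home, in the slot of the smaller block. It has been let go, and I handed the job in at about 41 s of the 69 s allowed.

**Method:**
- **Grip:** I held the scraper by the sides of its grip and felt for the bar, the bend and the barb.
- **Tilt:** The drive cannot tilt the tool. I leaned the scraper's neck against the stand's socket so it swivelled about 25–29° between the pads. The highest force reading on the stand was about 12 N, against the 22 N limit.
- **Off the hook:** I carried it over the barb along the 35° line and felt no contact.
- **Into the slot:** I used the slot wall to turn it upright at about 4 N, then lowered it until it touched bottom.

**Last checks:**
- **Depth:** It bottomed at a TCP height of 148.9 mm, exactly as predicted. The side picture fits the fully-home position, and one 5 mm higher would not fit.
- **Lean:** The scraper leans about 6° in the slot because the slot is wider than the blade.
- **Other things:** The last pictures show the hook bare and the cup, brown mushroom and dish where they were. I judged the three by eye, since I had no network positions from the start to compare.
- **Missed detection:** The network did not find the scraper in the final top picture, so the placement rests on the side view and the force reading.
- **Robot:** It was touching nothing when I handed in.

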